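# Change over the camera batteries in the charger

### The arm

A 6-joint arm with a two-finger parallel gripper is mounted at the origin on a cart in front of the work surface, level with it; the furniture and walls round the work are solid. World frame = base frame: x ahead of the robot, y to its left, z up, the work surface at z = 0. Lengths are in mm, angles in rad, forces in N, time in s.
With the tool pointing down it reaches from about 300 to 850 mm from the base axis. Payload 5.4 kg.
Tool frame: the origin (TCP) lies at the very end of the fingers, on their centre line; the grasp point (between the pads) lies 19 mm behind it; z points along the fingers, y is the line along which they close (so a half turn about z gives the same grasp; the last joint's range is limited). The gripper opens to 85 mm and grips with 20 to 120 N. Pads are 22 mm wide; open, the fingers measure 114 mm over their backs; the gripper's body (76 mm by 85 mm) begins 54 mm behind the grasp point. The pads swing forward as they close: fully open they stand 13 mm farther back than shut.
Start: joints at [-1.466, 0.158, 1.597, -0, 1.386, -0.21], TCP at [178.011, -546.734, 231.299] pointing down, gripper open.
Joint ranges: [-2.91, 2.91], [-0.94, 2.29], [0.18, 2.7], [-1.29, 4.43], [0.17, 2.64], [-3, 3]. Speed limits (rad/s): [2.57, 2.57, 3.14, 3.14, 3.14, 3.14].

### API

Orientations are given as a rotation vector (axis times angle).
In Python, from cell import * gives the robot as it stands.
- The arm moves only by the shell command python3 -m inch 'ROWS' [FORCE]. ROWS is JSON, a list of rows, each an object of numbers: "hand": the opening, from 0 (shut) to 1 (fully open); "x", "y", "z": the shift along the world's x, y, z in cm; "wx", "wy", "wz": the turn, a rotation vector about the world's x, y, z in rad. In form: [{"hand": .., "x": .., "y": .., "z": .., "wx": .., "wy": .., "wz": ..}, ...]. A call has 1 to 20 rows; each row is the pose to reach, as a shift and turn from the pose commanded when the call began; what a row does not reach only later rows make up. A row lasts 1/8 s, in which the tool goes at most 62.5 mm and 10.7 degrees, less where a joint would pass 70% of its speed; a pose out of reach is approached as far as the arm can. A call with a gripper value outside its range is refused whole. The fingers move at their own pace and stop on an object; FORCE is the grip in N (left out, the last holds). Time passes only in rows, so rows that repeat a pose let the fingers close. It gives the time, the measured TCP pose, the force, the opening and the grip force at its end, in the units of the state.
- get_state(): the state, without advancing time (a new reading comes with each control period).
- camera(name): name is "scene" or "side" or "wrist"; returns a dict with "color" (480x640x3 uint8, red, green, blue), "fx", "fy", "cx", "cy" (pixels), "k1" (the pictures are not rectified: a ray, as slopes to the right and down, at radius r is drawn at 1 + k1 r^2 times it, then the intrinsics apply), "view" (4x4, takes a point from world to camera coordinates). Camera axes: x right, y up, looking along -z (the intrinsics and any distortion apply to the point x, -y, -z); pixel columns grow to the right and rows downward; lengths in mm; the calibration is good to about 2 mm. A picture is of the moment at which its call begins. There is no depth.
- job_done(): hands the job in; it is judged then, once.
The state is a dict: "time_s": time; "joint_positions": joint angles; "joint_velocities": joint speeds; "joint_efforts": joint torques, N m; "tool_pos": TCP position; "ee_rot": TCP orientation; "wrist_force": force on the tool from outside, world axes, zero at the start; "wrist_torque": the same for the moment, N m; "finger_gap": finger opening in mm; "gripper_force": force on a finger pad.
Only numpy, scipy, OpenCV 4.12 (cv2) and the standard library are available. Lean on these libraries where they do the work, as an engineer would, in place of code of your own. Each camera call takes 0.05 s, during which the arm holds its last target. There are 200 camera calls.

### The job

Change over the camera batteries. Work each spent pack (stowed terminals up) out of its pocket in the foam case, tail end first, turn it over and slide it terminals down under the rails of a free charger bay until fully home; stow the finished pack from the charger label up and flat in an empty pocket, terminal end under the foam lip. Press the charger's start key and let go once all the spent packs are in; leave the charged pack in the case and the other things on the desk alone.

Things in the scene. Friction and masses are not known exactly. Their poses are not given: they have to be found in the camera images.
- battery_case: Fixed black case, 276 (x) by 110 (y) mm, dark foam inside; origin centre of underside, z up. Open lid lies flat beyond its +y side to y = +171 mm, 22 mm high. Four pockets at case x = -90, -30, 30, 90 mm hold packs lengthwise along y. From y = -32 to +12 mm each pack's sides are open finger room, 26 mm wide, floor 4 mm above the desk. Rim at -y (y = -55 mm): 22 mm high.
- pocket_1 (a point): Pocket at case x = -90 mm: centre of a pack lying in it, 24 mm above the desk; axes as the case. All pockets: floor 14 mm above the desk, 30 mm wide, 69.5 mm long (case y -32 to +37.5 mm). From y = +12 mm on, foam 34 mm high stands 1.5 mm off both sides of the pack. A pocket may be empty.
- pocket_2 (a point): Pocket at case x = -30 mm, as pocket_1. A foam lip along the case's +y side (underside 36, top 42 mm above the desk, 2 mm over a pack) covers the last 8 mm of every pocket (case y +29.5 to +49.5 mm) and holds the pack's terminal end down, so a pack cannot be lifted level.
- pocket_3 (a point): Pocket at case x = +30 mm, as pocket_1. A low foam wall across the -y end (case y -32 to -42 mm, top 24 mm above the desk, 10 mm above the pocket floor) keeps a pack from sliding out level: raise its tail (-y) end by about 20 degrees, then draw it out along its own length.
- pocket_4 (a point): Pocket at case x = +90 mm, as pocket_1.
- pack_1: Spent battery pack, grey, 66 (x) by 34 (y) by 20 (z) mm, 0.09-0.15 kg; may be absent. Origin at its centre; +x to its terminal end, +z out of its label face (pale label); -z is the terminal face (four brass strips on a dark panel near the +x end). Starts in a pocket, terminal face up (z down), +x end under the lip (case +y), ribbed tail end to case -y. Grip it across its 34 mm width.
- pack_1_end (a point): Centre of that pack's terminal end face (33 mm from its origin along its +x).
- pack_2: Spent pack like pack_1; may be absent. A groove 4 mm deep (pack z = -6 to -0.5 mm) runs along both long sides, leaving a flange 4 mm thick at the terminal face. Packs can stand on either end on the desk.
- pack_2_end (a point): Centre of that pack's terminal end face (33 mm from its origin along its +x).
- pack_3: Spent pack like pack_1; may be absent.
- pack_3_end (a point): Centre of that pack's terminal end face (33 mm from its origin along its +x).
- charged_pack: A pack like pack_1, already charged: it lies label face up (z up) in one of the four pockets, terminal end to case +y. It stays where it is.
- finished_pack: A pack like pack_1 that has finished charging: at the start it sits home in the charger's middle bay, label face up. It slides out of the rails towards charger -x. It belongs back in an empty pocket, label up, terminal end tucked under the lip (case +y), lying flat on the pocket floor: enter tail-high (about 20 degrees), then lower the tail.
- finished_pack_end (a point): Centre of that pack's terminal end face (33 mm from its origin along its +x).
- charger: Fixed grey charger, 160 (x) by 184 (y) mm, z up; origin on its underside. Flat deck 12 mm high from x = -86 to +30 mm, then the console (x +30 to +74 mm, 34 mm high). Bays at y = +62, 0, -62 mm. A pack lies on the deck terminal face down, terminal end to charger +x, and slides in +x under two rails until it meets the console. The deck before the rails is bare, 28 mm between neighbouring packs.
- bay_1_stop (a point): On the console's face in the bay at charger y = +62 mm, 22 mm above the desk (10 above the deck); axes as the charger. The centre of a pack's terminal end face is here when it is home. The bay's rails run from 36 mm before the stop to the stop, 37 mm apart, 8 mm high over the deck.
- bay_2_stop (a point): As bay_1_stop, bay at charger y = 0. The rails' inward lips (29 mm apart, underside 5.6, top 8.2 mm over the deck) run in the pack's side grooves with about 1.6 mm play; flared guides begin 48 mm before the stop. So set the pack on the deck with its end about 49 mm before the stop, then slide it in level.
- bay_3_stop (a point): As bay_1_stop, bay at charger y = -62 mm.
- start_key (a joint): The charger's start key: 0 up, 0.004 m fully down; sprung (1.3 N to start, 5 N fully down), comes up by itself. Counts as pressed beyond 0.0025.
- start_key_top (a point): Middle of the top of the start key, a round 18 mm key on the console, 41 mm above the desk when up; axes as the charger.
- spectacles: Reading glasses lying in front of the charger, 140x140x41 mm; leave them alone.
- marker: Marker pen lying at the back, 17x135x16 mm; leave it alone.
There are look-alikes about, which are no part of the job. Leave any purple look-alike of the finished_pack alone.

How it is judged (in metres and radians):
On the way, in this order (a step that is already met when the one before it is completed fails the run):
1. every spent pack is fully home in a charger bay, terminals down (angle between each of pack_1, pack_2, pack_3's own z axis and vertical below 0.1 rad and ((distance between pack_1_end and bay_1_stop below 0.006 m and x of pack_1_end in the frame of bay_1_stop above -0.004 m and angle between the x axis of pack_1 and the x axis of charger, either way round below 0.15 rad) or (distance between pack_1_end and bay_2_stop below 0.006 m and x of pack_1_end in the frame of bay_2_stop above -0.004 m and angle between the x axis of pack_1 and the x axis of charger, either way round below 0.15 rad) or (distance between pack_1_end and bay_3_stop below 0.006 m and x of pack_1_end in the frame of bay_3_stop above -0.004 m and angle between the x axis of pack_1 and the x axis of charger, either way round below 0.15 rad)) and ((distance between pack_2_end and bay_1_stop below 0.006 m and x of pack_2_end in the frame of bay_1_stop above -0.004 m and angle between the x axis of pack_2 and the x axis of charger, either way round below 0.15 rad) or (distance between pack_2_end and bay_2_stop below 0.006 m and x of pack_2_end in the frame of bay_2_stop above -0.004 m and angle between the x axis of pack_2 and the x axis of charger, either way round below 0.15 rad) or (distance between pack_2_end and bay_3_stop below 0.006 m and x of pack_2_end in the frame of bay_3_stop above -0.004 m and angle between the x axis of pack_2 and the x axis of charger, either way round below 0.15 rad)) and ((distance between pack_3_end and bay_1_stop below 0.006 m and x of pack_3_end in the frame of bay_1_stop above -0.004 m and angle between the x axis of pack_3 and the x axis of charger, either way round below 0.15 rad) or (distance between pack_3_end and bay_2_stop below 0.006 m and x of pack_3_end in the frame of bay_2_stop above -0.004 m and angle between the x axis of pack_3 and the x axis of charger, either way round below 0.15 rad) or (distance between pack_3_end and bay_3_stop below 0.006 m and x of pack_3_end in the frame of bay_3_stop above -0.004 m and angle between the x axis of pack_3 and the x axis of charger, either way round below 0.15 rad))), for 0.3 s.
2. the start key is pressed (value of joint start_key above 0.0025 m), for 0.05 s.
3. the start key is let go (value of joint start_key below 0.001 m), for 0.1 s.
At the end, for the whole second after the job is handed in: Spent packs: terminals down in a bay (0.1 rad; end within 4 mm of the console, 6 mm of the stop point; in line within 0.15 rad). Finished pack: label up in a pocket, 6 mm from its point, terminal end under the lip. Charged pack not moved over 10 mm. All at rest, start key pressed and up again (all of step 1 and angle between each of finished_pack, charged_pack's own z axis and vertical below 0.1 rad and y of finished_pack_end in the frame of battery_case above 0.03 m and (distance between finished_pack and pocket_1 below 0.006 m or distance between finished_pack and pocket_2 below 0.006 m or distance between finished_pack and pocket_3 below 0.006 m or distance between finished_pack and pocket_4 below 0.006 m) and distance of charged_pack from where it was at the start of the episode below 0.01 m and value of joint start_key below 0.001 m and linear speed of each of pack_1, pack_2, pack_3, charged_pack, finished_pack below 0.02 m/s and angular speed of each of pack_1, pack_2, pack_3, charged_pack, finished_pack below 0.2 rad/s); the robot touches nothing.
It fails at once if a pack falls off the desk (height (world z) of any of pack_1, pack_2, pack_3, charged_pack, finished_pack below -0.03 m).
It fails at once if the charged pack is taken out or dislodged (distance of charged_pack from where it was at the start of the episode above 0.025 m).
It fails at once if the spectacles or marker are knocked about (distance of any of spectacles, marker from where it was at the start of the episode above 0.04 m).
Of pack_1, pack_2, pack_3 only 2 to 3 are there at a start; the rules pass over those that are not, and their reading is None.
At some moment in a run one of pack_1, pack_2, pack_3 may be knocked a few centimetres aside while the robot is not near it.
Once in a run the grip may slacken for a moment while it holds something.
It also fails if it takes over 210 s, if anything falls off the work surface, if the arm or the gripper's body presses on something with over 40 N, if the wrist force passes 120 N, or if a joint passes its speed limit or range.

## Working session

There is one attempt and no reset: what is moved stays moved. The work goes in short steps, Python scripts to look and compute and a shell command to move; the robot and the scene stay as the last step left them, time stands still between calls to the robot, and variables do not carry over. Pictures are saved under pics/ and viewed, at most 14 in all, crops included, and the job is handed in when it is done.

```bash
ls; mkdir -p pics
python3 - <<'E'
from cell import *
import cv2, numpy as np
for n in ["scene","side"]:
    c=camera(n); cv2.imwrite(f"pics/{n}0.png",c["color"][:,:,::-1])
    print(n,{k:(np.round(v,3).tolist() if k=="view" else v) for k,v in c.items() if k!="color"})
s=get_state();print(s)
E
```

```text
pics
scene {'fx': 448.0840330649723, 'fy': 448.0840330649723, 'cx': 321.72882424479616, 'cy': 243.88795330272401, 'k1': -0.10358940545007407, 'view': [[-0.698, -0.716, 0.022, 351.966], [0.335, -0.3, 0.893, -278.464], [-0.633, 0.63, 0.449, -608.729], [0.0, 0.0, 0.0, 1.0]]}
side {'fx': 483.45424044309783, 'fy': 483.45424044309783, 'cx': 325.6336921357655, 'cy': 239.2521834183266, 'k1': 0.010477030546062834, 'view': [[-0.992, -0.12, -0.024, 540.605], [0.044, -0.536, 0.843, -121.727], [-0.114, 0.836, 0.538, -875.214], [0.0, 0.0, 0.0, 1.0]]}
{'time_s': 0.1, 'joint_positions': array([-1.46609017e+00,  1.59018173e-01,  1.59813740e+00, -3.16539742e-05,
        1.38620422e+00, -2.10106229e-01]), 'joint_velocities': array([ 0.00172924, -0.00246897, -0.00165836, -0.00028605, -0.00157143,
       -0.00094797]), 'joint_efforts': array([-2.94868150e-04, -3.96988642e+01, -3.32339966e+01, -2.35334619e-04,
        4.14582770e-03, -2.63801286e-05]), 'tool_pos': array([ 177.94943689, -546.18381105,  230.38172674]), 'ee_rot': array([-3.10100785e+00, -4.92198793e-01, -9.73622771e-05]), 'wrist_force': array([ 0.33647393, -0.09159936,  0.01688084]), 'wrist_torque': array([ 0.00026333, -0.00510971, -0.01779973]), 'gripper_force': 0.0, 'finger_gap': 85.2857346757837}
```

View pics/scene0.png

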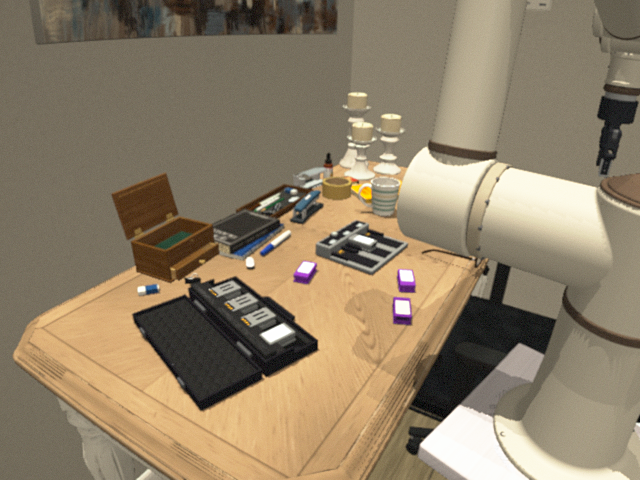

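View pics/side0.png

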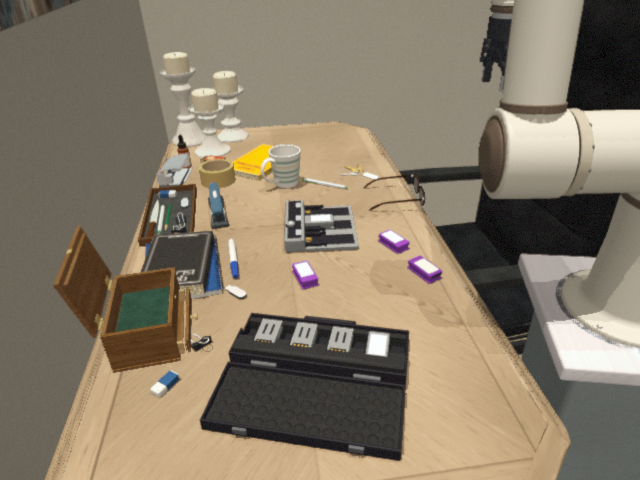

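The scene view shows the case at (255,330), the charger at (362,245), spectacles at (450,262), and purple look-alikes at (305,271), (405,280), (402,310). In the side view, three grey spent packs are at (268,329), (305,335), (341,339). The charged pack with its white label is at (378,345), and the finished pack is in the middle bay at (320,220). The purple blocks at (305,273), (394,240), (425,268) are decoys.

```bash
cat > h.py <<'E'
from cell import *
import cv2, numpy as np
from scipy.spatial.transform import Rotation as R
def ray(c,u,v):
    p=np.array([(u-c["cx"])/c["fx"],(v-c["cy"])/c["fy"]]); q=p.copy()
    for _ in range(20): q=p/(1+c["k1"]*(q@q))
    V=np.array(c["view"]); Rm=V[:3,:3]; o=-Rm.T@V[:3,3]
    d=Rm.T@np.array([q[0],-q[1],-1.]); return o,d/np.linalg.norm(d)
def plane(c,u,v,z):
    o,d=ray(c,u,v); return o+d*(z-o[2])/d[2]
def tri(a,b):
    A=np.zeros((3,3));B=np.zeros(3)
    for o,d in (a,b):
        M=np.eye(3)-np.outer(d,d);A+=M;B+=M@o
    p=np.linalg.solve(A,B)
    return p,max(np.linalg.norm((np.eye(3)-np.outer(d,d))@(p-o)) for o,d in (a,b))
def proj(c,p):
    V=np.array(c["view"]);q=V[:3,:3]@np.array(p)+V[:3,3];s=np.array([q[0],-q[1]])/-q[2]
    s=s*(1+c["k1"]*(s@s));return s[0]*c["fx"]+c["cx"],s[1]*c["fy"]+c["cy"]
def save(c,n): cv2.imwrite(f"pics/{n}.png",c["color"][:,:,::-1])
E
python3 - <<'E'
import cell;print([n for n in dir(cell) if n[0]!='_'])
from h import *
c=camera("side");s=camera("scene");w=camera("wrist")
print("case pts")
for u,v in [(378,345),(341,339),(305,335),(268,329)]: print(plane(c,u,v,34).round())
for u,v in [(245,318),(409,331),(407,380),(231,372)]: print('rim',plane(c,u,v,22).round())
for u,v in [(320,220)]: print('fin',plane(c,u,v,32).round())
for u,v in [(357,249),(352,207),(285,252),(285,203)]: print('chg',plane(c,u,v,12 if u>300 else 34).round())
print(tri(ray(c,378,345),ray(s,277,334)),tri(ray(c,320,220),ray(s,365,241)))
for u,v in [(305,273),(394,240),(425,268)]: print('purple',plane(c,u,v,20).round())
for u,v in [(420,190),(372,184),(405,207)]: print('spec',plane(c,u,v,10).round())
V=np.array(w["view"]);T=np.eye(4);st=get_state();T[:3,:3]=R.from_rotvec(st["ee_rot"]).as_matrix();T[:3,3]=st["tool_pos"]
print((V@T).round(3),w["fx"],w["k1"])
E
```

```text
['IKError', 'camera', 'get_state', 'job_done']
case pts
[440. 174.  34.]
[499. 166.  34.]
[558. 162.  34.]
[621. 154.  34.]
rim [671. 119.  22.]
rim [390. 124.  22.]
rim [395. 229.  22.]
rim [661. 240.  22.]
fin [ 582. -210.   32.]
chg [ 492. -129.   12.]
chg [ 517. -313.   12.]
chg [636. -72.  34.]
chg [ 677. -281.   34.]
(array([439.71927715, 171.09382234,  31.11821226]), np.float64(0.31105826124841907)) (array([ 584.75643615, -227.17233778,   23.00557183]), np.float64(0.8998052081113521))
purple [588. -23.  20.]
purple [ 415. -158.   20.]
purple [354. -60.  20.]
spec [ 347. -422.   10.]
spec [ 473. -449.   10.]
spec [ 388. -327.   10.]
[[-0.00000e+00  1.00000e+00  1.00000e-03  7.08000e-01]
 [ 9.48000e-01 -0.00000e+00  3.17000e-01 -3.14230e+01]
 [ 3.17000e-01  1.00000e-03 -9.48000e-01 -1.60923e+02]
 [ 0.00000e+00  0.00000e+00  0.00000e+00  1.00000e+00]] 367.63275280272495 -0.07409540790018225
```

```bash
python3 -m inch '[{"x":6,"y":6,"z":5},{"x":35.2,"y":65.6,"z":0,"wz":1.25},{"x":35.2,"y":65.6,"z":0,"wz":1.25},{"x":35.2,"y":65.6,"z":0,"wz":1.25},{"x":35.2,"y":65.6,"z":0,"wz":1.25},{"x":35.2,"y":65.6,"z":0,"wz":1.25},{"x":35.2,"y":65.6,"z":0,"wz":1.25},{"x":35.2,"y":65.6,"z":0,"wz":1.25},{"x":35.2,"y":65.6,"z":0,"wz":1.25},{"x":35.2,"y":65.6,"z":0,"wz":1.25},{"x":35.2,"y":65.6,"z":0,"wz":1.25},{"x":35.2,"y":65.6,"z":0,"wz":1.25},{"x":35.2,"y":65.6,"z":0,"wz":1.25},{"x":35.2,"y":65.6,"z":0,"wz":1.25},{"x":35.2,"y":65.6,"z":0,"wz":1.25},{"x":35.2,"y":65.6,"z":0,"wz":1.25},{"x":35.2,"y":65.6,"z":0,"wz":1.25},{"x":35.2,"y":65.6,"z":0,"wz":1.25}]' 60
python3 - <<'E'
from h import *
s=get_state();print(s["joint_positions"].round(3),s["tool_pos"].round(1),s["ee_rot"].round(3),s["time_s"])
w=camera("wrist");save(w,"w1")
E
```

```text
[-1.466  0.159  1.598 -0.     1.386 -0.21 ] [ 178.  -546.4  230.8] [-3.102 -0.492 -0.   ] 0.25$[0]: bad value
```

View pics/w1.png

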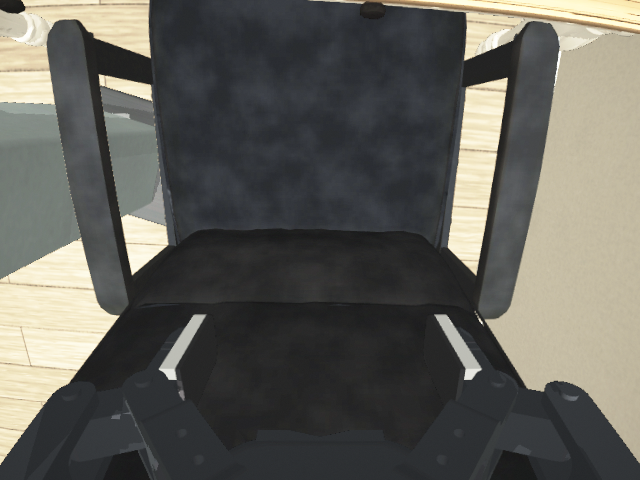

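The move was refused because every key is required, so this picture only shows the chair from the start pose. I'll send the move again with full rows.

```bash
python3 -m inch '[{"hand":1,"x":6,"y":6,"z":5,"wx":0,"wy":0,"wz":0},{"hand":1,"x":35.2,"y":65.6,"z":0,"wx":0,"wy":0,"wz":1.25},{"hand":1,"x":35.2,"y":65.6,"z":0,"wx":0,"wy":0,"wz":1.25},{"hand":1,"x":35.2,"y":65.6,"z":0,"wx":0,"wy":0,"wz":1.25},{"hand":1,"x":35.2,"y":65.6,"z":0,"wx":0,"wy":0,"wz":1.25},{"hand":1,"x":35.2,"y":65.6,"z":0,"wx":0,"wy":0,"wz":1.25},{"hand":1,"x":35.2,"y":65.6,"z":0,"wx":0,"wy":0,"wz":1.25},{"hand":1,"x":35.2,"y":65.6,"z":0,"wx":0,"wy":0,"wz":1.25},{"hand":1,"x":35.2,"y":65.6,"z":0,"wx":0,"wy":0,"wz":1.25},{"hand":1,"x":35.2,"y":65.6,"z":0,"wx":0,"wy":0,"wz":1.25},{"hand":1,"x":35.2,"y":65.6,"z":0,"wx":0,"wy":0,"wz":1.25},{"hand":1,"x":35.2,"y":65.6,"z":0,"wx":0,"wy":0,"wz":1.25},{"hand":1,"x":35.2,"y":65.6,"z":0,"wx":0,"wy":0,"wz":1.25},{"hand":1,"x":35.2,"y":65.6,"z":0,"wx":0,"wy":0,"wz":1.25},{"hand":1,"x":35.2,"y":65.6,"z":0,"wx":0,"wy":0,"wz":1.25},{"hand":1,"x":35.2,"y":65.6,"z":0,"wx":0,"wy":0,"wz":1.25},{"hand":1,"x":35.2,"y":65.6,"z":0,"wx":0,"wy":0,"wz":1.25},{"hand":1,"x":35.2,"y":65.6,"z":0,"wx":0,"wy":0,"wz":1.25}]' 60
python3 - <<'E'
from h import *
s=get_state();print(s["joint_positions"].round(3),s["tool_pos"].round(1),s["ee_rot"].round(3),s["time_s"])
w=camera("wrist");save(w,"w2")
E
```

```text
time_s: 2.55
tool_pos: [530.0, 108.9, 231.4]
ee_rot: [2.229, 2.214, 0.0]
wrist_force: [0.4, 1.0, 0.2]
finger_gap: 85.2
gripper_force: 0.0
[-0.021  0.07   1.693  0.     1.379 -0.014] [530.  108.9 231.4] [2.229 2.214 0.   ] 2.55
```

View pics/w2.png

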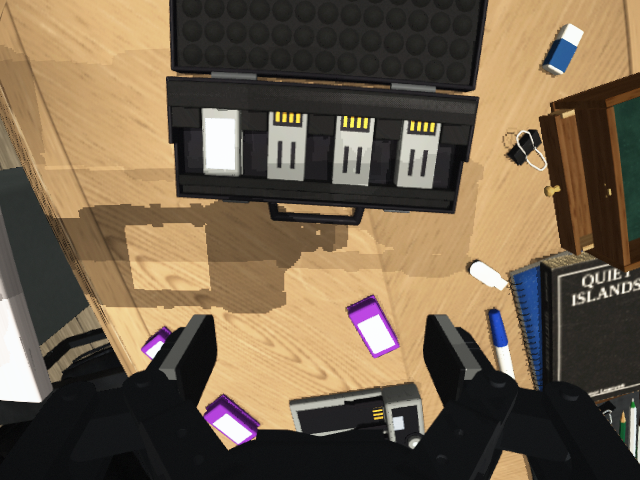

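The wrist view shows four packs in the case: the charged one at (221,142) and spent ones at (287,146), (354,150), (420,154) with brass strips at the top. The purple decoys are at (372,326), (232,420), (157,345), and the charger starts at (360,410). I'll take a second view for heights, then go over the charger.

```bash
python3 -m inch '[{"hand":1,"x":0,"y":4,"z":-2,"wx":0,"wy":0,"wz":0},{"hand":1,"x":0,"y":4,"z":-8,"wx":0,"wy":0,"wz":0},{"hand":1,"x":0,"y":4,"z":-8,"wx":0,"wy":0,"wz":0},{"hand":1,"x":0,"y":4,"z":-8,"wx":0,"wy":0,"wz":0}]' >/dev/null
python3 - <<'E'
from h import *
import pickle
w=camera("wrist");save(w,"w3");pickle.dump(w,open("w3.p","wb"));print(get_state()["tool_pos"])
E
python3 -m inch '[{"hand":1,"x":5,"y":-6,"z":8,"wx":0,"wy":0,"wz":0},{"hand":1,"x":5,"y":-12,"z":8,"wx":0,"wy":0,"wz":0},{"hand":1,"x":5,"y":-18,"z":8,"wx":0,"wy":0,"wz":0},{"hand":1,"x":5,"y":-24,"z":8,"wx":0,"wy":0,"wz":0},{"hand":1,"x":5,"y":-30,"z":8,"wx":0,"wy":0,"wz":0},{"hand":1,"x":5,"y":-36,"z":8,"wx":0,"wy":0,"wz":0},{"hand":1,"x":5,"y":-40,"z":8,"wx":0,"wy":0,"wz":0},{"hand":1,"x":5,"y":-40,"z":8,"wx":0,"wy":0,"wz":0},{"hand":1,"x":5,"y":-40,"z":8,"wx":0,"wy":0,"wz":0},{"hand":1,"x":5,"y":-40,"z":8,"wx":0,"wy":0,"wz":0}]' >/dev/null
python3 - <<'E'
from h import *
import pickle
w=camera("wrist");save(w,"c1");pickle.dump(w,open("c1.p","wb"));print(get_state()["tool_pos"],get_state()["joint_positions"])
E
python3 -m inch '[{"hand":1,"x":0,"y":0,"z":-3,"wx":0,"wy":0,"wz":0},{"hand":1,"x":0,"y":4,"z":-8,"wx":0,"wy":0,"wz":0},{"hand":1,"x":0,"y":4,"z":-8,"wx":0,"wy":0,"wz":0},{"hand":1,"x":0,"y":4,"z":-8,"wx":0,"wy":0,"wz":0}]' >/dev/null
python3 - <<'E'
from h import *
import pickle
w=camera("wrist");save(w,"c2");pickle.dump(w,open("c2.p","wb"));print(get_state()["tool_pos"])
a=cv2.imread("pics/w3.png")[0:300,140:500];b=cv2.imread("pics/c2.png")[0:420,120:560]
m=np.zeros((420,800,3),np.uint8);m[:300,:360]=a;m[:,360:]=b;cv2.imwrite("pics/m1.png",m)
E
```

```text
[531.77966924 149.04332346 154.04926436]
[ 580.4757225  -249.49864482  232.1711943 ] [-5.96947483e-01  3.02364360e-01  1.42613535e+00  1.59546380e-04
  1.41201379e+00 -5.92738703e-01]
[ 581.18378069 -211.16611935  153.18324116]
```

View pics/m1.png

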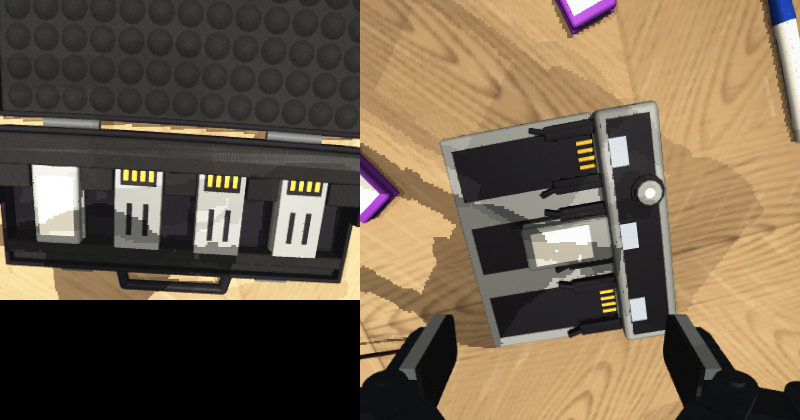

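The crop shows the case packs (left) and the charger (right). The brass contacts of the two free bays sit at crop (585,154) and (607,301), the finished pack's label at (562,244), and the key at (650,192). I'll measure with colour centroids in two views each.

```bash
cat >> h.py <<'E'
def blobs(c,lo,hi,amin,roi=None,close=0):
    hsv=cv2.cvtColor(c["color"],cv2.COLOR_RGB2HSV);m=cv2.inRange(hsv,np.array(lo),np.array(hi))
    if roi is not None:
        k=np.zeros_like(m);u0,v0,u1,v1=roi;k[v0:v1,u0:u1]=1;m=m*k
    if close:m=cv2.morphologyEx(m,cv2.MORPH_CLOSE,np.ones((close,close)))
    n,l,s,ce=cv2.connectedComponentsWithStats(m)
    return sorted([(ce[i][0],ce[i][1],int(s[i][4])) for i in range(1,n) if s[i][4]>=amin]),m
E
python3 - <<'E'
from h import *
import pickle
L=lambda n:pickle.load(open(n+".p","rb"))
c1,c2,w3=L("c1"),L("c2"),L("w3")
Y=((20,120,120),(35,255,255))
b2,_=blobs(c2,*Y,40,(300,100,400,340),7);print(b2)
B=[]
for u,v,a in b2:
    P=plane(c2,u,v,12);q=proj(c1,P);r=[int(q[0]-25),int(q[1]-25),int(q[0]+25),int(q[1]+25)]
    x,_=blobs(c1,*Y,30,r,7);x=max(x,key=lambda t:t[2]);T=tri(ray(c2,u,v),ray(c1,*x[:2]));print(P.round(1),T[0].round(1),T[1].round(2));B.append(P)
d=B[0]-B[1];print(np.linalg.norm(d),'mid',(B[0]+B[1])/2,'yaw',np.degrees(np.arctan2(-d[0],d[1])))
# key, corners
def corner(c,u,v):
    g=cv2.cvtColor(c["color"],cv2.COLOR_RGB2GRAY);p=np.float32([[[u,v]]]);return cv2.cornerSubPix(g,p,(6,6),(-1,-1),(3,30,.01))[0,0]
for n,u,v,z in [("front+",201,143,12),("front-",256,347,12),("cons back+",415,101,34),("cons back-",432,332,34),("consF+",357,112,34),("consF-",387,335,34),("key",410,192,41),("lab",290,228,32),("lab",289,266,32)]:
    p2=corner(c2,u,v) if n!="key" else (u,v);P=plane(c2,*p2,z);q=proj(c1,P);p1=corner(c1,*q) if n!="key" else q
    T=tri(ray(c2,*p2),ray(c1,*p1));print(n,np.round(p2,1),P.round(1),T[0].round(1),T[1].round(2))
print("case")
b3,m=blobs(w3,*Y,40,(230,150,500,220),7);print(b3)
for u,v,a in b3: print(plane(w3,u,v,34).round(1))
E
```

```text
[(np.float64(345.4579207920792), np.float64(154.01980198019803), 404), (np.float64(367.6324503311258), np.float64(300.4635761589404), 302)]
[ 599.4 -151.2   12. ] [ 599.3 -151.1   12.6] 0.01
[ 620.5 -273.7   12. ] [ 620.5 -274.1   11.2] 0.13
124.36032087231385 mid [ 609.9452397  -212.44245417   12.        ] yaw 9.792607775667053
front+ [199.2 141.2] [ 489.5 -140.7   12. ] [ 490.  -140.6   13.4] 0.02
front- [256. 347.] [ 521.7 -320.2   12. ] [ 521.6 -318.    15.1] 0.75
cons back+ [413.6 100.9] [ 643.2 -114.2   34. ] [ 645.7 -113.5   24.5] 0.21
cons back- [432. 332.] [ 671.8 -291.9   34. ] [ 666.7 -283.9   47.1] 0.46
consF+ [354.7 110.7] [ 603.7 -120.6   34. ] [ 605.6 -120.    14.2] 0.09
consF- [392.7 334.4] [ 639.3 -293.7   34. ] [ 639.  -296.4   30.1] 1.21
key [410 192] [ 643.  -174.8   41. ] [ 643.  -174.8   41. ] 0.0
lab [290. 228.] [ 557.7 -203.2   32. ] [ 556.4 -200.1   42.5] 2.13
lab [289. 266.] [ 556.  -233.6   32. ] [ 556.3 -239.6   17.5] 1.72
case
[(np.float64(277.92899408284023), np.float64(175.42899408284023), 338), (np.float64(362.2649572649573), np.float64(180.94017094017093), 351), (np.float64(444.81849315068496), np.float64(185.90068493150685), 292)]
[500.9 195.4  34. ]
[560.8 191.   34. ]
[620.7 187.4  34. ]
```

```bash
python3 - <<'E'
from h import *
import pickle
w3=pickle.load(open("w3.p","rb"))
g=cv2.cvtColor(w3["color"],cv2.COLOR_RGB2GRAY)
ex=np.array([.9978,-.0666]);ey=np.array([.0666,.9978])
for st in [(500.9,195.4),(560.8,191.),(620.7,187.4),(441,199.4)]:
    st=np.array(st)
    f=lambda s,t:float(cv2.getRectSubPix(g,(1,1),tuple(map(float,proj(w3,[*(st+s*ex+t*ey),34])))) [0,0])
    tail=[];
    ts=np.arange(-70,-35,.5)
    for s in (-12,-10,10,12):
        a=np.array([f(s,t) for t in ts]);tail.append(ts[np.argmax(np.diff(a))])
    ss=np.arange(-30,30,.5);l=[];r=[]
    for t in (-45,-40,-20,-15):
        a=np.diff([f(s,t) for s in ss]);l.append(ss[np.argmax(a)]);r.append(ss[np.argmin(a)])
    print(st,"tail",tail,"L",l,"R",r)
E
python3 -m inch '[{"hand":1,"x":-3,"y":5,"z":5,"wx":0,"wy":0,"wz":0},{"hand":1,"x":-10,"y":20,"z":10,"wx":0,"wy":0,"wz":0},{"hand":1,"x":-10,"y":20,"z":10,"wx":0,"wy":0,"wz":0},{"hand":1,"x":-10,"y":20,"z":10,"wx":0,"wy":0,"wz":0},{"hand":1,"x":-10,"y":20,"z":10,"wx":-1.05,"wy":0,"wz":0},{"hand":1,"x":-10,"y":20,"z":10,"wx":-1.05,"wy":0,"wz":0},{"hand":1,"x":-10,"y":20,"z":10,"wx":-1.05,"wy":0,"wz":0},{"hand":1,"x":-10,"y":20,"z":10,"wx":-1.05,"wy":0,"wz":0},{"hand":1,"x":-10,"y":20,"z":10,"wx":-1.05,"wy":0,"wz":0},{"hand":1,"x":-10,"y":20,"z":10,"wx":-1.05,"wy":0,"wz":0},{"hand":1,"x":-10,"y":20,"z":10,"wx":-1.05,"wy":0,"wz":0},{"hand":1,"x":-10,"y":20,"z":10,"wx":-1.05,"wy":0,"wz":0}]'
python3 -c "
from cell import *;s=get_state();print(s['joint_positions'].round(4).tolist())"
python3 -m inch '[{"hand":1,"x":0,"y":0,"z":0,"wx":0.4,"wy":0,"wz":0},{"hand":1,"x":0,"y":0,"z":0,"wx":1.05,"wy":0,"wz":0},{"hand":1,"x":0,"y":0,"z":0,"wx":1.05,"wy":0,"wz":0},{"hand":1,"x":0,"y":0,"z":0,"wx":1.05,"wy":0,"wz":0},{"hand":1,"x":0,"y":0,"z":0,"wx":1.05,"wy":0,"wz":0},{"hand":1,"x":0,"y":0,"z":0,"wx":1.05,"wy":0,"wz":0},{"hand":1,"x":0,"y":0,"z":0,"wx":1.05,"wy":0,"wz":0},{"hand":1,"x":0,"y":0,"z":0,"wx":1.6,"wy":0,"wz":0},{"hand":1,"x":0,"y":0,"z":0,"wx":2.1,"wy":0,"wz":0},{"hand":1,"x":0,"y":0,"z":0,"wx":2.1,"wy":0,"wz":0},{"hand":1,"x":0,"y":0,"z":0,"wx":2.1,"wy":0,"wz":0},{"hand":1,"x":0,"y":0,"z":0,"wx":2.1,"wy":0,"wz":0},{"hand":1,"x":0,"y":0,"z":0,"wx":2.1,"wy":0,"wz":0},{"hand":1,"x":0,"y":0,"z":0,"wx":2.1,"wy":0,"wz":0},{"hand":1,"x":0,"y":0,"z":0,"wx":2.1,"wy":0,"wz":0}]'
python3 -c "
from cell import *;s=get_state();print(s['joint_positions'].round(4).tolist())"
```

```text
[500.9 195.4] tail [np.float64(-55.0), np.float64(-55.0), np.float64(-39.5), np.float64(-42.0)] L [np.float64(-17.5), np.float64(11.0), np.float64(-17.5), np.float64(-17.0)] R [np.float64(17.0), np.float64(16.5), np.float64(17.0), np.float64(17.0)]
[560.8 191. ] tail [np.float64(-50.5), np.float64(-50.0), np.float64(-49.0), np.float64(-47.5)] L [np.float64(-17.5), np.float64(7.5), np.float64(-17.0), np.float64(-17.0)] R [np.float64(16.5), np.float64(16.5), np.float64(16.5), np.float64(16.5)]
[620.7 187.4] tail [np.float64(-55.0), np.float64(-55.0), np.float64(-55.0), np.float64(-54.5)] L [np.float64(-17.0), np.float64(7.5), np.float64(-17.0), np.float64(-17.0)] R [np.float64(16.5), np.float64(-8.0), np.float64(16.5), np.float64(16.5)]
[441.  199.4] tail [np.float64(-54.0), np.float64(-48.5), np.float64(-48.0), np.float64(-54.0)] L [np.float64(-13.0), np.float64(-16.0), np.float64(-16.0), np.float64(-16.5)] R [np.float64(12.5), np.float64(13.0), np.float64(21.0), np.float64(21.0)]
time_s: 6.5
tool_pos: [481.0, -10.9, 252.9]
ee_rot: [1.589, 1.575, -0.909]
wrist_force: [-0.3, 0.2, -0.4]
finger_gap: 85.4
gripper_force: 0.0
[0.263, 0.2187, 1.8027, -0.9913, 1.5551, 0.5263]
time_s: 8.38
tool_pos: [480.3, -10.4, 251.9]
ee_rot: [-1.587, -1.58, -0.91]
wrist_force: [-0.4, 0.4, -0.5]
finger_gap: 85.2
gripper_force: 0.0
[-0.7376, 0.2434, 1.7745, 0.7381, 1.8848, -0.789]
```

```bash
cat >> h.py <<'E'
CY=-3.82; HY=9.79
def rz(a):return R.from_euler('z',a,degrees=True).as_matrix()
def rx(a):return R.from_euler('x',a,degrees=True).as_matrix()
def ry(a):return R.from_euler('y',a,degrees=True).as_matrix()
# pack rotations (columns = pack axes in world)
PC=rz(CY)@np.array([[1,0,0],[0,1,0],[0,0,-1.]])@np.array([[0,1,0],[1,0,0],[0,0,1.]])  # spent in case: x->case y, y->case x, z->down
def tilt(P,a,y=CY): return rz(y)@rx(a)@rz(-y)@P        # turn about case x
ST=tilt(PC,-90)                                        # standing on terminal end
PB=rz(HY)                                              # in bay
PF=rz(CY+90)                                           # finished in pocket
A=(np.array([-4,0,11.]),ry(30)); B=(np.array([-14,0,5.5]),ry(150)); F=(np.array([-20,0,.8]),ry(180)@rz(180))
B=(B[0],B[1]); 
Q={2:np.array([499.4,173.4,24]),3:np.array([559.3,169.,24]),4:np.array([619.2,165.4,24])}
U=np.array([.985,.170,0])
stop={1:np.array([609.5,-149.6,22]),2:np.array([620.,-210.7,22]),3:np.array([630.5,-271.8,22])}
def tcp(c,P,g): return np.asarray(c)+P@g[0],P@g[1]
def cur():
    s=get_state();return np.array(s["tool_pos"]),R.from_rotvec(s["ee_rot"]).as_matrix()
def d(goal,frm=None,n=""):
    p,r=frm or cur();dp=(goal[0]-p)/10;w=R.from_matrix(goal[1]@r.T).as_rotvec()
    print(n,"xyz",dp.round(2).tolist(),"w",w.round(3).tolist(),"tcp",goal[0].round(0).tolist())
E
python3 - <<'E'
from h import *
c=Q[2];g=tcp(c,PC,A);up=(g[0]+[0,0,90],g[1]);d(up,n="pre");d(g,up,"down")
for th,yb in [(4,1.5),(9,.5),(14,-3),(20,-9),(20,-19),(20,-45)]:
    # terminal bottom corner offset from start (33,-10)
    t=np.radians(th);e=np.array([33+yb-2*(yb>0)-1,-10+.5])  # y,z of corner rel centre
    if yb in(-19,-45): e=np.array([33-9-1-(abs(yb)-9)*np.cos(t),-9.5+(abs(yb)-9)*np.sin(t)])
    cy=e[0]-33*np.cos(t)+10*np.sin(t); cz=e[1]+33*np.sin(t)+10*np.cos(t)
    cc=c+cy*rz(CY)[:,1]+[0,0,cz];d(tcp(cc,tilt(PC,-th),A),g,f"th{th}")
E
```

```text
pre xyz [1.88, 17.98, -14.89] w [-0.523, 0.014, -0.062] tcp [499.0, 169.0, 103.0]
down xyz [0.0, 0.0, -9.0] w [0.0, 0.0, 0.0] tcp [499.0, 169.0, 13.0]
th4 xyz [-0.01, -0.15, 0.31] w [-0.07, 0.005, 0.0] tcp [499.0, 168.0, 16.0]
th9 xyz [-0.01, -0.22, 0.63] w [-0.157, 0.01, 0.0] tcp [499.0, 167.0, 19.0]
th14 xyz [-0.02, -0.31, 0.95] w [-0.244, 0.016, 0.0] tcp [499.0, 166.0, 22.0]
th20 xyz [-0.05, -0.81, 1.32] w [-0.348, 0.023, 0.0] tcp [499.0, 161.0, 26.0]
th20 xyz [-0.12, -1.75, 1.66] w [-0.348, 0.023, 0.0] tcp [498.0, 152.0, 30.0]
th20 xyz [-0.28, -4.18, 2.55] w [-0.348, 0.023, 0.0] tcp [496.0, 128.0, 39.0]
```

```bash
python3 -m inch '[{"hand":0.54,"x":0,"y":4,"z":-2,"wx":-0.2,"wy":0,"wz":-0.02},{"hand":0.54,"x":1.0,"y":9,"z":-7,"wx":-0.4,"wy":0.01,"wz":-0.04},{"hand":0.54,"x":1.9,"y":14,"z":-10,"wx":-0.523,"wy":0.014,"wz":-0.062},{"hand":0.54,"x":1.88,"y":17.98,"z":-14.89,"wx":-0.523,"wy":0.014,"wz":-0.062},{"hand":0.54,"x":1.88,"y":17.98,"z":-14.89,"wx":-0.523,"wy":0.014,"wz":-0.062},{"hand":0.54,"x":1.88,"y":17.98,"z":-14.89,"wx":-0.523,"wy":0.014,"wz":-0.062},{"hand":0.54,"x":1.88,"y":17.98,"z":-14.89,"wx":-0.523,"wy":0.014,"wz":-0.062}]' 60
python3 - <<'E'
from h import *
d(tcp(Q[2],PC,A))
w=camera("wrist");save(w,"p2")
p,r=cur()
# pack top face corners predicted
for s in (-17,17):
  for t in (-33,20): print(np.round(proj(w,Q[2]+PC@[t,s,-10])))
print(np.round(proj(w,p+r[:,2]*90)))
E
```

```text
time_s: 9.25
tool_pos: [500.7, 167.8, 104.3]
ee_rot: [-1.998, -1.866, -0.542]
wrist_force: [-0.0, 0.4, -0.3]
finger_gap: 46.2
gripper_force: 0.0
 xyz [-0.16, 0.16, -9.13] w [-0.002, 0.004, 0.003] tcp [499.0, 169.0, 13.0]
[291. 364.]
[292. 279.]
[346. 364.]
[345. 278.]
[321. 251.]
```

View pics/p2.png

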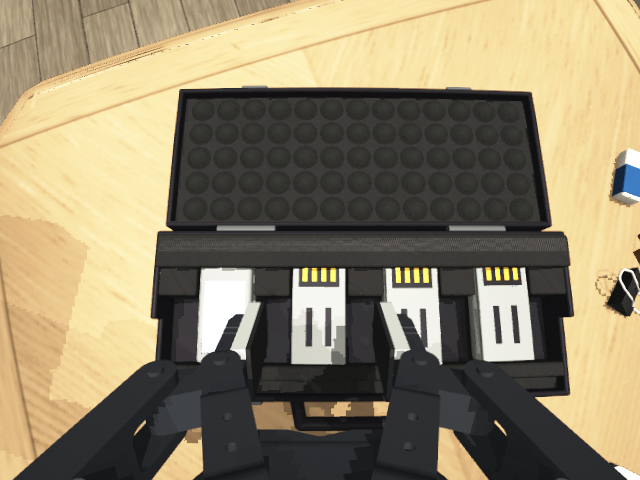

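The fingers straddle the middle-left spent pack (pocket 2). Its predicted corners (291,364) and (346,364) match the image. Of the candidates (white-label pack at (226,315), spent packs at (319,315), (413,312), (505,312)), this spent one is right. I'll descend and grip.

```bash
python3 -m inch '[{"hand":0.54,"x":-0.16,"y":0.16,"z":-3,"wx":0,"wy":0,"wz":0},{"hand":0.54,"x":-0.16,"y":0.16,"z":-6,"wx":0,"wy":0,"wz":0},{"hand":0.54,"x":-0.16,"y":0.16,"z":-8,"wx":0,"wy":0,"wz":0},{"hand":0.54,"x":-0.16,"y":0.16,"z":-9.1,"wx":0,"wy":0,"wz":0},{"hand":0.54,"x":-0.16,"y":0.16,"z":-9.1,"wx":0,"wy":0,"wz":0},{"hand":0.3,"x":-0.16,"y":0.16,"z":-9.1,"wx":0,"wy":0,"wz":0},{"hand":0.3,"x":-0.16,"y":0.16,"z":-9.1,"wx":0,"wy":0,"wz":0},{"hand":0.3,"x":-0.16,"y":0.16,"z":-9.1,"wx":0,"wy":0,"wz":0}]' 70
python3 -m inch '[{"hand":0.3,"x":0,"y":-0.15,"z":0.31,"wx":-0.07,"wy":0.005,"wz":0},{"hand":0.3,"x":-0.01,"y":-0.22,"z":0.63,"wx":-0.157,"wy":0.01,"wz":0},{"hand":0.3,"x":-0.02,"y":-0.31,"z":0.95,"wx":-0.244,"wy":0.016,"wz":0},{"hand":0.3,"x":-0.05,"y":-0.81,"z":1.32,"wx":-0.348,"wy":0.023,"wz":0},{"hand":0.3,"x":-0.05,"y":-0.81,"z":1.32,"wx":-0.348,"wy":0.023,"wz":0},{"hand":0.3,"x":-0.12,"y":-1.75,"z":1.66,"wx":-0.348,"wy":0.023,"wz":0},{"hand":0.3,"x":-0.2,"y":-2.9,"z":2.1,"wx":-0.348,"wy":0.023,"wz":0},{"hand":0.3,"x":-0.28,"y":-4.2,"z":2.6,"wx":-0.348,"wy":0.023,"wz":0},{"hand":0.3,"x":-0.28,"y":-5,"z":6,"wx":-0.348,"wy":0.023,"wz":0},{"hand":0.3,"x":-0.28,"y":-6,"z":8,"wx":-0.348,"wy":0.023,"wz":0}]'
python3 - <<'E'
from h import *
w=camera("side");s=camera("scene")
cv2.imwrite("pics/e2.png",np.vstack([w["color"][150:420,180:460],])[:,:,::-1])
S=np.array([490,0,33.5]);d(tcp(S+[0,0,40],ST,A),n="stand+40");d(tcp(S,ST,A),tcp(S+[0,0,40],ST,A))
E
```

```text
time_s: 10.3
tool_pos: [498.7, 170.2, 12.6]
ee_rot: [-1.997, -1.866, -0.541]
wrist_force: [0.6, -3.4, 6.6]
finger_gap: 32.6
gripper_force: 70.3
time_s: 11.55
tool_pos: [493.7, 109.8, 92.0]
ee_rot: [-2.201, -2.056, -0.196]
wrist_force: [0.4, -0.5, -1.1]
finger_gap: 32.7
gripper_force: 70.6
stand+40 xyz [-0.62, -12.04, -1.56] w [-1.223, 0.086, 0.001] tcp [489.0, -11.0, 78.0]
 xyz [0.0, 0.0, -4.0] w [0.0, 0.0, 0.0] tcp [489.0, -11.0, 38.0]
```

View pics/e2.png

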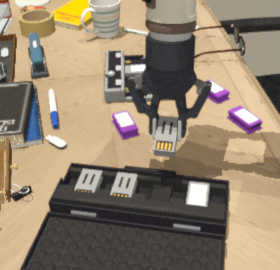

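The crop shows the pack out of the case and held level-ish in the fingers at (168,135). Next I stand it on its terminal end.

```bash
python3 -m inch '[{"hand":0.3,"x":-0.2,"y":-3,"z":2,"wx":-0.18,"wy":0.01,"wz":0},{"hand":0.3,"x":-0.4,"y":-6,"z":2,"wx":-0.36,"wy":0.03,"wz":0},{"hand":0.3,"x":-0.6,"y":-9,"z":2,"wx":-0.54,"wy":0.04,"wz":0},{"hand":0.3,"x":-0.6,"y":-12,"z":2,"wx":-0.72,"wy":0.05,"wz":0},{"hand":0.3,"x":-0.6,"y":-12,"z":2,"wx":-0.9,"wy":0.06,"wz":0},{"hand":0.3,"x":-0.62,"y":-12.04,"z":1,"wx":-1.08,"wy":0.075,"wz":0},{"hand":0.3,"x":-0.62,"y":-12.04,"z":-1.5,"wx":-1.223,"wy":0.086,"wz":0},{"hand":0.3,"x":-0.62,"y":-12.04,"z":-1.5,"wx":-1.223,"wy":0.086,"wz":0},{"hand":0.3,"x":-0.62,"y":-12.04,"z":-1.5,"wx":-1.223,"wy":0.086,"wz":0}]'
python3 - <<'E'
from h import *
S=np.array([490,0,33.5]);d(tcp(S,ST,A))
c=camera("side");save(c,"sd");Sc=S+[0,0,40]
for n,q in [("tail",[-33,0,0]),("term",[33,0,0])]: print(n,np.round(proj(c,Sc+ST@q)))
x,y=map(int,proj(c,Sc));cv2.imwrite("pics/sdc.png",cv2.resize(c["color"][y-80:y+80,x-100:x+100,::-1],None,fx=3,fy=3))
print(x,y,get_state()["joint_positions"].round(2))
E
```

```text
time_s: 12.78
tool_pos: [488.4, -10.0, 77.1]
ee_rot: [1.648, 1.539, -0.952]
wrist_force: [1.1, -0.3, -0.7]
finger_gap: 32.4
gripper_force: 72.3
 xyz [0.09, -0.1, -3.96] w [-0.001, -0.002, 0.003] tcp [489.0, -11.0, 38.0]
tail [354. 245.]
term [354. 274.]
354 259 [ 0.25  0.57  1.75 -0.98  1.42  0.8 ]
```

View pics/sdc.png

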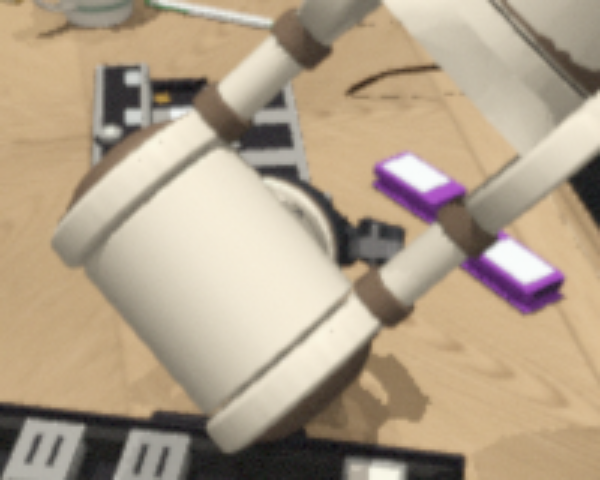

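The wrist hides the pack from the side camera, so I'll lower slowly and judge contact from the force.

```bash
python3 -m inch '[{"hand":0.3,"x":0,"y":0,"z":-2,"wx":0,"wy":0,"wz":0},{"hand":0.3,"x":0,"y":0,"z":-3,"wx":0,"wy":0,"wz":0},{"hand":0.3,"x":0,"y":0,"z":-3.6,"wx":0,"wy":0,"wz":0},{"hand":0.3,"x":0,"y":0,"z":-3.8,"wx":0,"wy":0,"wz":0},{"hand":0.3,"x":0,"y":0,"z":-3.8,"wx":0,"wy":0,"wz":0}]'
python3 -m inch '[{"hand":0.3,"x":0,"y":0,"z":-0.1,"wx":0,"wy":0,"wz":0},{"hand":0.3,"x":0,"y":0,"z":-0.2,"wx":0,"wy":0,"wz":0},{"hand":0.3,"x":0,"y":0,"z":-0.2,"wx":0,"wy":0,"wz":0}]'
python3 - <<'E'
from h import *
c=camera("scene");save(c,"sc1")
S=np.array([490,0,33.5]);x,y=map(int,proj(c,S));print(x,y)
cv2.imwrite("pics/sc1c.png",cv2.resize(c["color"][y-60:y+60,x-80:x+80,::-1],None,fx=4,fy=4))
E
```

```text
time_s: 13.45
tool_pos: [488.5, -9.7, 38.8]
ee_rot: [1.647, 1.538, -0.953]
wrist_force: [-0.3, 0.2, -0.7]
finger_gap: 32.6
gripper_force: 72.4
time_s: 13.82
tool_pos: [488.2, -9.7, 36.3]
ee_rot: [1.646, 1.538, -0.954]
wrist_force: [-0.2, 0.4, -1.4]
finger_gap: 32.6
gripper_force: 72.4
327 285
```

View pics/sc1c.png

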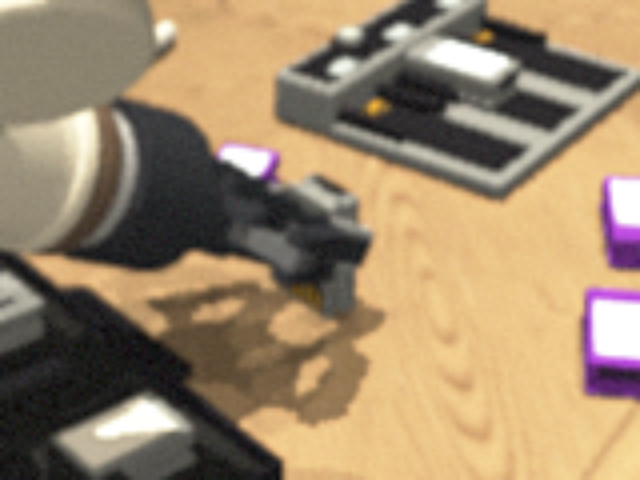

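The pack hangs upright, brass side towards the case, at crop (330,280), not touching yet. I'll continue down until it makes contact.

```bash
for i in 1 2 3; do python3 -m inch '[{"hand":0.3,"x":0,"y":0,"z":-0.1,"wx":0,"wy":0,"wz":0},{"hand":0.3,"x":0,"y":0,"z":-0.1,"wx":0,"wy":0,"wz":0}]' | egrep 'tool_pos|wrist_force'; done
```

```text
tool_pos: [488.3, -9.8, 36.2]
wrist_force: [-2.0, 0.5, 5.2]
tool_pos: [488.3, -9.8, 36.2]
wrist_force: [-3.8, 3.0, 10.3]
tool_pos: [488.3, -9.8, 36.2]
wrist_force: [-5.9, 4.6, 15.0]
```

```bash
python3 -m inch '[{"hand":0.3,"x":0,"y":0,"z":0.2,"wx":0,"wy":0,"wz":0},{"hand":0.45,"x":0,"y":0,"z":0.25,"wx":0,"wy":0,"wz":0},{"hand":0.6,"x":0,"y":0,"z":0.25,"wx":0,"wy":0,"wz":0},{"hand":0.6,"x":0,"y":0,"z":0.25,"wx":0,"wy":0,"wz":0},{"hand":0.6,"x":0.12,"y":1.7,"z":1.25,"wx":0,"wy":0,"wz":0},{"hand":0.6,"x":0.3,"y":4.3,"z":2.75,"wx":0,"wy":0,"wz":0},{"hand":0.6,"x":0.5,"y":7.8,"z":4.7,"wx":0,"wy":0,"wz":0},{"hand":0.6,"x":0.5,"y":8,"z":10,"wx":0,"wy":0,"wz":0},{"hand":0.6,"x":0.5,"y":8,"z":14,"wx":0,"wy":0,"wz":0},{"hand":0.6,"x":0.5,"y":8,"z":14,"wx":0,"wy":0,"wz":0}]'
python3 - <<'E'
from h import *
c=camera("side");s=camera("scene")
S=np.array([490,0,33.]);out=[]
for k in (c,s):
    x,y=map(int,proj(k,S));print(x,y,[np.round(proj(k,S+ST@np.array(q))).tolist() for q in ([-33,-17,-10],[-33,17,-10],[-33,17,10],[-33,-17,10],[33,-17,-10],[33,17,-10])])
    out.append(cv2.resize(k["color"][y-50:y+50,x-50:x+50,::-1],None,fx=4,fy=4))
cv2.imwrite("pics/st.png",np.hstack(out))
b=(S.copy(),ST);b[0][2]=33
pre=tcp(b[0],ST,B);back=(pre[0]-pre[1][:,2]*90,pre[1]);d(back,n="back");d(pre,back,"in")
E
```

```text
time_s: 15.88
tool_pos: [495.2, 72.2, 177.4]
ee_rot: [1.649, 1.536, -0.943]
wrist_force: [1.2, -0.3, -0.1]
finger_gap: 51.4
gripper_force: 0.0
353 277 [[363.0, 267.0], [344.0, 265.0], [346.0, 259.0], [364.0, 261.0], [362.0, 295.0], [344.0, 294.0]]
327 285 [[329.0, 277.0], [318.0, 270.0], [326.0, 267.0], [337.0, 273.0], [328.0, 305.0], [318.0, 298.0]]
back xyz [-0.87, -15.44, -8.15] w [2.089, -0.143, -0.0] tcp [484.0, -83.0, 92.0]
in xyz [0.52, 7.78, -4.5] w [0.0, 0.0, 0.0] tcp [490.0, -5.0, 47.0]
```

View pics/st.png

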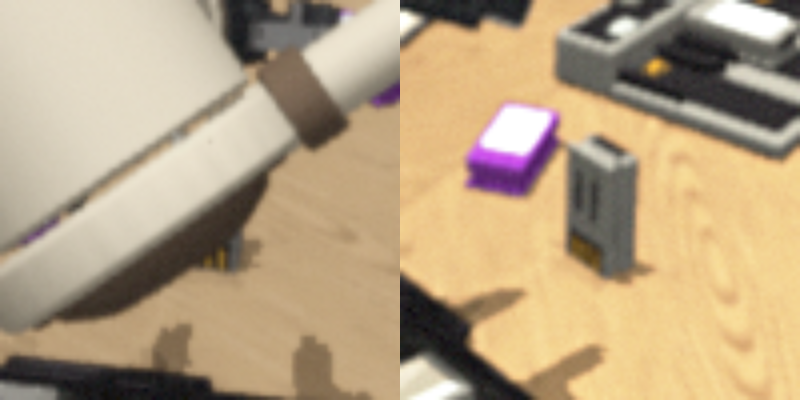

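The standing pack is clear in the scene view at crop (600,205), corners within about 1 px of prediction. I'll swing over to the other side and regrip.

```bash
python3 -m inch '[{"hand":0.6,"x":-0.1,"y":-1,"z":1,"wx":0.18,"wy":-0.01,"wz":0},{"hand":0.6,"x":-0.2,"y":-3,"z":1,"wx":0.36,"wy":-0.02,"wz":0},{"hand":0.6,"x":-0.3,"y":-5,"z":1,"wx":0.54,"wy":-0.04,"wz":0},{"hand":0.6,"x":-0.4,"y":-7,"z":1,"wx":0.72,"wy":-0.05,"wz":0},{"hand":0.6,"x":-0.5,"y":-9,"z":1,"wx":0.9,"wy":-0.06,"wz":0},{"hand":0.6,"x":-0.6,"y":-11,"z":1,"wx":1.08,"wy":-0.07,"wz":0},{"hand":0.6,"x":-0.7,"y":-13,"z":1,"wx":1.26,"wy":-0.09,"wz":0},{"hand":0.6,"x":-0.8,"y":-15,"z":1,"wx":1.44,"wy":-0.1,"wz":0},{"hand":0.6,"x":-0.87,"y":-15.4,"z":0,"wx":1.62,"wy":-0.11,"wz":0},{"hand":0.6,"x":-0.87,"y":-15.44,"z":-2,"wx":1.8,"wy":-0.12,"wz":0},{"hand":0.6,"x":-0.87,"y":-15.44,"z":-5,"wx":1.98,"wy":-0.135,"wz":0},{"hand":0.6,"x":-0.87,"y":-15.44,"z":-8.15,"wx":2.089,"wy":-0.143,"wz":0},{"hand":0.6,"x":-0.87,"y":-15.44,"z":-8.15,"wx":2.089,"wy":-0.143,"wz":0},{"hand":0.6,"x":-0.87,"y":-15.44,"z":-8.15,"wx":2.089,"wy":-0.143,"wz":0}]'
python3 - <<'E'
from h import *
S=np.array([490,0,33.]);d(tcp(S,ST,B))
w=camera("wrist");save(w,"b2");print([np.round(proj(w,S+ST@np.array(q))).tolist() for q in ([-33,-17,10],[-33,17,10],[33,17,10],[33,-17,10])])
g=w["color"].astype(int);sat=g.max(2)-g.min(2);m=((sat<18)&(g.max(2)>90)).astype(np.uint8);m[330:]=0
n,l,s,ce=cv2.connectedComponentsWithStats(m);print([(s[i].tolist()) for i in range(1,n) if s[i][4]>300])
E
```

```text
time_s: 17.73
tool_pos: [485.0, -84.0, 92.8]
ee_rot: [-1.645, -1.542, -0.948]
wrist_force: [0.3, -0.8, 1.4]
finger_gap: 51.2
gripper_force: 0.0
 xyz [0.47, 7.85, -4.58] w [0.002, 0.001, -0.001] tcp [490.0, -5.0, 47.0]
[[293.0, 236.0], [348.0, 236.0], [343.0, 295.0], [298.0, 295.0]]
[[94, 9, 149, 35, 633], [241, 113, 38, 42, 1096], [359, 113, 39, 33, 852], [414, 114, 44, 32, 799], [292, 213, 52, 22, 701], [545, 222, 56, 32, 713], [433, 270, 70, 60, 1925], [231, 304, 23, 26, 352], [386, 304, 25, 26, 354]]
```

```bash
python3 -m inch '[{"hand":0.6,"x":0.1,"y":2,"z":-1.15,"wx":0,"wy":0,"wz":0},{"hand":0.6,"x":0.2,"y":4,"z":-2.3,"wx":0,"wy":0,"wz":0},{"hand":0.6,"x":0.35,"y":6,"z":-3.5,"wx":0,"wy":0,"wz":0},{"hand":0.6,"x":0.4,"y":7.85,"z":-4.5,"wx":0,"wy":0,"wz":0},{"hand":0.6,"x":0.4,"y":7.85,"z":-4.5,"wx":0,"wy":0,"wz":0},{"hand":0.3,"x":0.4,"y":7.85,"z":-4.5,"wx":0,"wy":0,"wz":0},{"hand":0.3,"x":0.4,"y":7.85,"z":-4.5,"wx":0,"wy":0,"wz":0},{"hand":0.3,"x":0.4,"y":7.85,"z":-4.5,"wx":0,"wy":0,"wz":0}]' 70
python3 -m inch '[{"hand":0.3,"x":0,"y":-1,"z":3,"wx":0,"wy":0,"wz":0},{"hand":0.3,"x":0,"y":-2,"z":7,"wx":0,"wy":0,"wz":0},{"hand":0.3,"x":0,"y":-2,"z":9,"wx":0,"wy":0,"wz":0}]'
python3 - <<'E'
from h import *
g=stop[1]-U*(33+55)+[0,0,.5]
mid=(np.array([480,-90,140.]),tilt(ST,-90)@B[1]);d(mid,n="flip")
pre=tcp(g+[0,0,50],PB,B);d(pre,mid,"yaw")
E
```

```text
time_s: 18.77
tool_pos: [488.9, -6.4, 47.3]
ee_rot: [-1.646, -1.54, -0.95]
wrist_force: [-0.1, -1.2, 2.2]
finger_gap: 30.0
gripper_force: 69.1
time_s: 19.15
tool_pos: [489.5, -27.3, 138.5]
ee_rot: [-1.648, -1.543, -0.95]
wrist_force: [0.2, -0.3, -1.7]
finger_gap: 30.0
gripper_force: 69.4
flip xyz [-0.95, -6.27, 0.15] w [-1.563, 0.108, -0.002] tcp [480.0, -90.0, 140.0]
yaw xyz [2.9, -7.69, -6.2] w [-0.0, -0.0, 1.808] tcp [509.0, -167.0, 78.0]
```

```bash
python3 -m inch '[{"hand":0.3,"x":-0.1,"y":-1,"z":0,"wx":-0.18,"wy":0.012,"wz":0},{"hand":0.3,"x":-0.2,"y":-2,"z":0,"wx":-0.36,"wy":0.025,"wz":0},{"hand":0.3,"x":-0.3,"y":-3,"z":0,"wx":-0.54,"wy":0.037,"wz":0},{"hand":0.3,"x":-0.4,"y":-4,"z":0,"wx":-0.72,"wy":0.05,"wz":0},{"hand":0.3,"x":-0.5,"y":-5,"z":0,"wx":-0.9,"wy":0.062,"wz":0},{"hand":0.3,"x":-0.6,"y":-6,"z":0,"wx":-1.08,"wy":0.075,"wz":0},{"hand":0.3,"x":-0.95,"y":-6.3,"z":0,"wx":-1.26,"wy":0.087,"wz":0},{"hand":0.3,"x":-0.95,"y":-6.3,"z":0,"wx":-1.44,"wy":0.1,"wz":0},{"hand":0.3,"x":-0.95,"y":-6.3,"z":0,"wx":-1.563,"wy":0.108,"wz":0},{"hand":0.3,"x":-0.95,"y":-6.3,"z":0,"wx":-1.563,"wy":0.108,"wz":0}]'
python3 -m inch '[{"hand":0.3,"x":0.3,"y":-1,"z":0,"wx":0,"wy":0,"wz":0.18},{"hand":0.3,"x":0.6,"y":-2,"z":0,"wx":0,"wy":0,"wz":0.36},{"hand":0.3,"x":0.9,"y":-3,"z":0,"wx":0,"wy":0,"wz":0.54},{"hand":0.3,"x":1.2,"y":-4,"z":0,"wx":0,"wy":0,"wz":0.72},{"hand":0.3,"x":1.5,"y":-5,"z":0,"wx":0,"wy":0,"wz":0.9},{"hand":0.3,"x":1.8,"y":-6,"z":0,"wx":0,"wy":0,"wz":1.08},{"hand":0.3,"x":2.2,"y":-7,"z":0,"wx":0,"wy":0,"wz":1.26},{"hand":0.3,"x":2.6,"y":-7.7,"z":0,"wx":0,"wy":0,"wz":1.44},{"hand":0.3,"x":2.9,"y":-7.7,"z":0,"wx":0,"wy":0,"wz":1.62},{"hand":0.3,"x":2.9,"y":-7.7,"z":0,"wx":0,"wy":0,"wz":1.8},{"hand":0.3,"x":2.9,"y":-7.7,"z":0,"wx":0,"wy":0,"wz":1.808},{"hand":0.3,"x":2.9,"y":-7.7,"z":0,"wx":0,"wy":0,"wz":1.808}]'
python3 - <<'E'
from h import *
g=stop[1]-U*(33+55)+[0,0,.5]
d(tcp(g,PB,B))
p,r=cur();P=r@B[1].T;C=p-P@B[0];print("C",C)
s=camera("scene");c=camera("side");save(s,"s5")
x,y=map(int,proj(s,C));a=cv2.resize(s["color"][y-50:y+50,x-50:x+50,::-1],None,fx=4,fy=4)
print([np.round((np.array(proj(s,C+P@np.array(q)))-[x-50,y-50])*4).tolist() for q in ([-33,17,10],[-33,-17,10],[33,-17,10],[33,17,10],[33,17,-10])])
x,y=map(int,proj(c,C));b=cv2.resize(c["color"][y-50:y+50,x-50:x+50,::-1],None,fx=4,fy=4)
print([np.round((np.array(proj(c,C+P@np.array(q)))-[x-50,y-50])*4).tolist() for q in ([-33,17,10],[-33,-17,10],[33,-17,10],[33,17,10],[33,17,-10])])
cv2.imwrite("pics/f2.png",np.hstack([a,b]))
E
```

```text
time_s: 20.4
tool_pos: [478.3, -87.0, 135.5]
ee_rot: [2.0, 1.875, -0.537]
wrist_force: [0.0, -0.9, -1.2]
finger_gap: 30.0
gripper_force: 69.2
time_s: 21.9
tool_pos: [508.1, -167.5, 138.2]
ee_rot: [-0.227, 2.608, 0.054]
wrist_force: [-0.6, -0.8, -0.6]
finger_gap: 30.3
gripper_force: 69.4
 xyz [0.09, 0.05, -11.02] w [0.005, 0.002, -0.001] tcp [509.0, -167.0, 28.0]
C [ 521.93576305 -165.09208584  132.71312532]
[[240.0, 210.0], [270.0, 190.0], [167.0, 162.0], [135.0, 180.0], [133.0, 213.0]]
[[270.0, 195.0], [262.0, 166.0], [136.0, 171.0], [140.0, 201.0], [141.0, 236.0]]
```

View pics/f2.png

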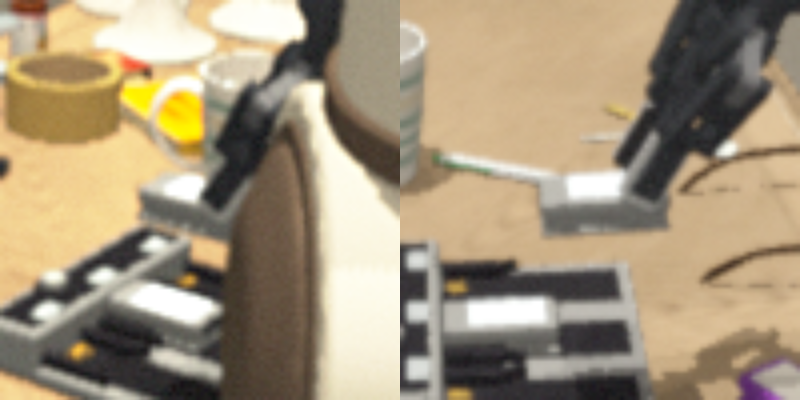

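The pack is label up and level (side crop (603,200)), its corners matching the prediction within 1 px. I'll set it down before bay 1 and slide it in.

```bash
python3 -m inch '[{"hand":0.3,"x":0,"y":0,"z":-4,"wx":0,"wy":0,"wz":0},{"hand":0.3,"x":0.1,"y":0,"z":-8,"wx":0,"wy":0,"wz":0},{"hand":0.3,"x":0.1,"y":0.05,"z":-10,"wx":0,"wy":0,"wz":0},{"hand":0.3,"x":0.1,"y":0.05,"z":-10.7,"wx":0,"wy":0,"wz":0},{"hand":0.3,"x":0.1,"y":0.05,"z":-11,"wx":0,"wy":0,"wz":0},{"hand":0.3,"x":0.1,"y":0.05,"z":-11,"wx":0,"wy":0,"wz":0}]'
python3 - <<'E'
from h import *
p,r=cur();P=r@B[1].T;C=p-P@B[0];print("C",C,"end-stop in charger",rz(-HY)@(C+P@[33,0,0]-stop[1]))
E
python3 -m inch '[{"hand":0.3,"x":0,"y":0,"z":-0.05,"wx":0,"wy":0,"wz":0},{"hand":0.3,"x":0,"y":0,"z":-0.1,"wx":0,"wy":0,"wz":0},{"hand":0.3,"x":0,"y":0,"z":-0.1,"wx":0,"wy":0,"wz":0}]'
```

```text
time_s: 22.75
tool_pos: [515.6, -160.3, 36.5]
ee_rot: [-0.208, 2.633, 0.047]
wrist_force: [-0.2, 0.6, -1.0]
finger_gap: 30.0
gripper_force: 69.4
C [ 529.29972754 -158.20738      30.71034154] end-stop in charger [-47.50738351   4.68991282   7.97633266]
time_s: 23.12
tool_pos: [515.4, -159.9, 35.1]
ee_rot: [-0.209, 2.634, 0.048]
wrist_force: [-0.8, -1.0, -0.4]
finger_gap: 30.0
gripper_force: 69.7
```

```bash
python3 -c "
from h import *
s=get_state();print(s['joint_positions'].round(3),s['joint_efforts'].round(1))"
```

```text
[-0.751  0.096  2.197  0.683  0.638 -2.994] [  0.4 -29.  -24.9   1.3  -0.1  -0. ]
```

Joint 6 is at its limit (-2.99), so this tilted pose can't reach the deck at full yaw. I'll set the pack down on the bare deck with less yaw, then regrip it from straight above.

Run:
```python
from h import *
g=stop[1]-U*(33+54)+[0,0,.5]
d(tcp(g+[0,0,12],rz(-4),B),n="hi");d(tcp(g,rz(-4),B),tcp(g+[0,0,12],rz(-4),B),n="dn")
```

```text
hi xyz [-0.56, -0.35, 0.49] w [0.005, -0.023, -0.227] tcp [510.0, -163.0, 40.0]
dn xyz [0.0, 0.0, -1.2] w [0.0, 0.0, 0.0] tcp [510.0, -163.0, 28.0]
```

```bash
python3 -m inch '[{"hand":0.3,"x":-0.3,"y":-0.2,"z":0.5,"wx":0,"wy":-0.01,"wz":-0.12},{"hand":0.3,"x":-0.56,"y":-0.35,"z":0.5,"wx":0.005,"wy":-0.023,"wz":-0.227},{"hand":0.3,"x":-0.56,"y":-0.35,"z":0.5,"wx":0.005,"wy":-0.023,"wz":-0.227},{"hand":0.3,"x":-0.56,"y":-0.35,"z":0.5,"wx":0.005,"wy":-0.023,"wz":-0.227}]'
python3 - <<'E'
from h import *
g=stop[1]-U*(33+54)+[0,0,.5]
d(tcp(g,rz(-4),B),n="dn");print(get_state()["joint_positions"].round(2))
E
```

```text
time_s: 23.62
tool_pos: [509.8, -163.2, 39.9]
ee_rot: [0.089, 2.617, -0.023]
wrist_force: [0.1, -0.2, -1.9]
finger_gap: 30.0
gripper_force: 69.5
dn xyz [0.0, -0.02, -1.19] w [-0.001, -0.001, -0.002] tcp [510.0, -163.0, 28.0]
[-0.72  0.03  2.26  0.66  0.51 -2.75]
```

```bash
python3 -m inch '[{"hand":0.3,"x":0,"y":0,"z":-0.6,"wx":0,"wy":0,"wz":0},{"hand":0.3,"x":0,"y":0,"z":-1,"wx":0,"wy":0,"wz":0},{"hand":0.3,"x":0,"y":0,"z":-1.15,"wx":0,"wy":0,"wz":0},{"hand":0.3,"x":0,"y":0,"z":-1.25,"wx":0,"wy":0,"wz":0},{"hand":0.3,"x":0,"y":0,"z":-1.25,"wx":0,"wy":0,"wz":0}]'
python3 - <<'E'
from h import *
g=stop[1]-U*(33+54)+[0,0,.5]
d(tcp(g,rz(-4),B),n="dn")
t=tcp(g,rz(-4),B);b=(t[0]-t[1][:,2]*60+[0,0,40],t[1]);d(b,t,"back")
f=tcp(g+[0,0,70],rz(-4),F);d(f,b,"over");d((f[0],f[1]),(b[0],rz(-150)@b[1]),"rest after wz-150")
E
```

```text
time_s: 24.25
tool_pos: [511.3, -163.9, 30.1]
ee_rot: [0.088, 2.614, -0.024]
wrist_force: [-23.3, 6.6, 36.7]
finger_gap: 30.1
gripper_force: 77.0
dn xyz [-0.15, 0.05, -0.21] w [0.0, 0.003, -0.002] tcp [510.0, -163.0, 28.0]
back xyz [-2.99, 0.21, 9.2] w [0.0, 0.0, 0.0] tcp [480.0, -161.0, 120.0]
over xyz [2.39, -0.17, -2.67] w [0.811, -0.057, -3.035] tcp [504.0, -163.0, 93.0]
rest after wz-150 xyz [2.39, -0.17, -2.67] w [0.101, -0.52, -0.511] tcp [504.0, -163.0, 93.0]
```

```bash
python3 -m inch '[{"hand":0.3,"x":-0.1,"y":0,"z":0.15,"wx":0,"wy":0,"wz":0},{"hand":0.3,"x":-0.1,"y":0,"z":0.15,"wx":0,"wy":0,"wz":0}]'
python3 - <<'E'
from h import *
p,r=cur();P=r@B[1].T;C=p-P@B[0];print("C",C,"end-stop in charger",rz(-HY)@(C+P@[33,0,0]-stop[1]))
c=camera("side");x,y=map(int,proj(c,C));b=cv2.resize(c["color"][y-40:y+40,x-50:x+50,::-1],None,fx=6,fy=6)
print([np.round((np.array(proj(c,C+P@np.array(q)))-[x-50,y-40])*6).tolist() for q in ([-33,17,10],[-33,-17,10],[33,-17,10],[33,17,10],[33,17,-10],[-33,17,-10])])
cv2.imwrite("pics/g2.png",b)
E
```

```text
time_s: 24.5
tool_pos: [510.1, -164.1, 30.3]
ee_rot: [0.091, 2.614, -0.025]
wrist_force: [-3.0, 1.4, 11.3]
finger_gap: 29.6
gripper_force: 71.9
C [ 524.02853303 -165.11761455   24.86673742] end-stop in charger [-54.81522231  -8.61848133   2.93854401]
[[388.0, 250.0], [401.0, 201.0], [224.0, 187.0], [207.0, 235.0], [208.0, 282.0], [388.0, 297.0]]
```

View pics/g2.png

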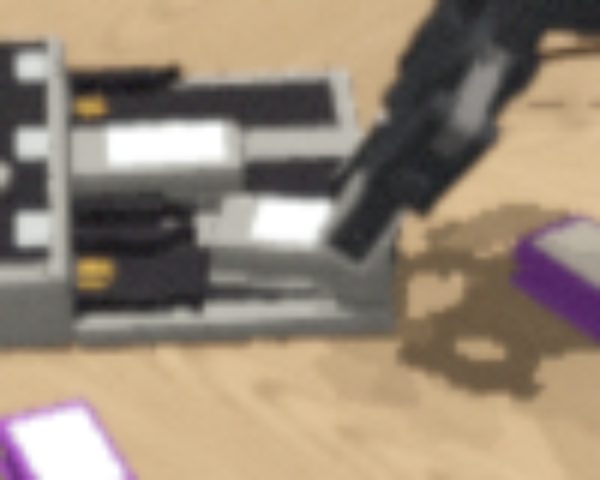

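The side crop shows the pack, label up, resting on the deck before bay 1 (crop (270,235)), slightly yawed. I'll release it and come back from above.

```bash
python3 -m inch '[{"hand":0.45,"x":0,"y":0,"z":0,"wx":0,"wy":0,"wz":0},{"hand":0.5,"x":0,"y":0,"z":0,"wx":0,"wy":0,"wz":0},{"hand":0.5,"x":0,"y":0,"z":0,"wx":0,"wy":0,"wz":0},{"hand":0.5,"x":-0.5,"y":0,"z":1,"wx":0,"wy":0,"wz":0},{"hand":0.5,"x":-2,"y":0.1,"z":4,"wx":0,"wy":0,"wz":0},{"hand":0.5,"x":-3,"y":0.2,"z":9,"wx":0,"wy":0,"wz":0},{"hand":0.5,"x":-3,"y":0.2,"z":12,"wx":0,"wy":0,"wz":-0.1},{"hand":0.5,"x":-4,"y":0.2,"z":14,"wx":0,"wy":0,"wz":-0.28},{"hand":0.5,"x":-4,"y":0.2,"z":14,"wx":0,"wy":0,"wz":-0.46},{"hand":0.5,"x":-4,"y":0.2,"z":14,"wx":0,"wy":0,"wz":-0.64},{"hand":0.5,"x":-4,"y":0.2,"z":14,"wx":0,"wy":0,"wz":-0.82},{"hand":0.5,"x":-4,"y":0.2,"z":14,"wx":0,"wy":0,"wz":-1.0},{"hand":0.5,"x":-4,"y":0.2,"z":14,"wx":0,"wy":0,"wz":-1.18},{"hand":0.5,"x":-4,"y":0.2,"z":14,"wx":0,"wy":0,"wz":-1.36},{"hand":0.5,"x":-4,"y":0.2,"z":14,"wx":0,"wy":0,"wz":-1.54},{"hand":0.5,"x":-4,"y":0.2,"z":14,"wx":0,"wy":0,"wz":-1.72}]'
python3 - <<'E'
from h import *
f=(np.array([470,-200,170.]),rz(10)@F[1]);d(f);print(get_state()["joint_positions"].round(2))
E
```

```text
time_s: 26.55
tool_pos: [468.4, -160.5, 168.3]
ee_rot: [1.934, 1.924, -0.516]
wrist_force: [0.2, -0.6, 0.6]
finger_gap: 42.7
gripper_force: 0.0
 xyz [0.16, -3.95, 0.17] w [0.432, -0.365, -1.358] tcp [470.0, -200.0, 170.0]
[-0.28 -0.01  1.99 -0.57  1.08 -0.02]
```

```bash
python3 -m inch '[{"hand":0.5,"x":0.2,"y":-1,"z":3,"wx":0.05,"wy":-0.04,"wz":-0.16},{"hand":0.5,"x":0.2,"y":-2,"z":3,"wx":0.1,"wy":-0.09,"wz":-0.33},{"hand":0.5,"x":0.2,"y":-2,"z":3,"wx":0.16,"wy":-0.13,"wz":-0.5},{"hand":0.5,"x":0.2,"y":-2,"z":3,"wx":0.22,"wy":-0.18,"wz":-0.68},{"hand":0.5,"x":0.2,"y":-2,"z":3,"wx":0.27,"wy":-0.23,"wz":-0.85},{"hand":0.5,"x":0.2,"y":-2,"z":3,"wx":0.32,"wy":-0.27,"wz":-1.02},{"hand":0.5,"x":0.2,"y":-2,"z":3,"wx":0.38,"wy":-0.32,"wz":-1.19},{"hand":0.5,"x":0.2,"y":-2,"z":3,"wx":0.432,"wy":-0.365,"wz":-1.358},{"hand":0.5,"x":0.2,"y":-2,"z":3,"wx":0.432,"wy":-0.365,"wz":-1.358},{"hand":0.5,"x":0.2,"y":-2,"z":3,"wx":0.432,"wy":-0.365,"wz":-1.358}]'
cat >> h.py <<'E'
def labels(w,z,show=True,amin=300):
    "white label rectangles: centre and yaw on plane z"
    g=w["color"].astype(int);m=((g.min(2)>165)&(g.max(2)-g.min(2)<25)).astype(np.uint8)
    m=cv2.morphologyEx(m,cv2.MORPH_OPEN,np.ones((3,3)))
    for k in cv2.findContours(m,0,2)[0]:
        if cv2.contourArea(k)<amin: continue
        b=cv2.boxPoints(cv2.minAreaRect(k));q=np.array([plane(w,*p,z) for p in b])[:,:2]
        e1,e2=q[1]-q[0],q[2]-q[1];l=e1 if e1@e1>e2@e2 else e2
        print(b.mean(0).round(),"c",q.mean(0).round(1),"size",np.round([np.linalg.norm(e1),np.linalg.norm(e2)],1),"yaw",round(np.degrees(np.arctan2(l[1],l[0])),1))
E
python3 - <<'E'
from h import *
import pickle
w=camera("wrist");save(w,"l1");pickle.dump(w,open("l1.p","wb"));labels(w,32);print(get_state()["joint_positions"].round(2))
E
```

```text
time_s: 27.8
tool_pos: [470.5, -180.9, 198.5]
ee_rot: [3.125, 0.284, -0.0]
wrist_force: [0.1, 0.2, -0.5]
finger_gap: 42.8
gripper_force: 0.0
[190. 461.] c [160.2 -84. ] size [50.  32.1] yaw -1.6
[ 53. 426.] c [175.1  78.3] size [27.2 51.1] yaw -89.7
[185. 312.] c [357.3 -69.5] size [44.6 25.1] yaw -51.0
[629. 264.] c [ 482.3 -481.9] size [33.4 19.1] yaw -34.4
[310. 162.] c [ 516.8 -164. ] size [49.4 28.8] yaw -5.0
[617. 151.] c [ 577.8 -423.7] size [68.   6.2] yaw -18.3
[422. 149.] c [ 544.1 -253.8] size [ 59.7 105.6] yaw -79.3
[391.  85.] c [ 587.5 -216.5] size [57.8 27.5] yaw 7.8
[476.  27.] c [ 642.9 -270.9] size [19.7 11.5] yaw -77.2
[166.  42.] c [589.3 -38. ] size [42.3 24.8] yaw -62.1
[395.  24.] c [ 631.9 -209.2] size [19.8 11.3] yaw -78.5
[312.  22.] c [ 621.5 -147.5] size [18.8 11.2] yaw -79.7
[-0.61 -0.    1.83 -0.    1.31  0.79]
```

Run:
```python
from h import *
import pickle
w=pickle.load(open("l1.p","rb"));g=cv2.cvtColor(w["color"],cv2.COLOR_RGB2GRAY)
c=np.array([516.8,-164]);a=np.radians(-5);e=np.array([np.cos(a),np.sin(a)]);n=np.array([-e[1],e[0]])
f=lambda s,t:int(cv2.getRectSubPix(g,(3,3),tuple(map(float,proj(w,[*(c+s*e+t*n),32]))))[0].mean())
for t in (-10,0,10): print([(s,f(s,t)) for s in range(-50,51,3)])
print([(t,f(10,t)) for t in range(-26,27,2)])
print([(t,f(-15,t)) for t in range(-26,27,2)])
b=w["color"][100:220,240:440,::-1];cv2.imwrite("pics/l1c.png",cv2.resize(b,None,fx=4,fy=4))
```

```text
[(-50, 147), (-47, 142), (-44, 141), (-41, 143), (-38, 145), (-35, 144), (-32, 159), (-29, 159), (-26, 160), (-23, 190), (-20, 248), (-17, 250), (-14, 249), (-11, 249), (-8, 249), (-5, 249), (-2, 249), (1, 249), (4, 249), (7, 249), (10, 249), (13, 249), (16, 249), (19, 249), (22, 248), (25, 168), (28, 168), (31, 169), (34, 169), (37, 146), (40, 67), (43, 102), (46, 140), (49, 96)]
[(-50, 143), (-47, 143), (-44, 142), (-41, 139), (-38, 134), (-35, 139), (-32, 155), (-29, 177), (-26, 165), (-23, 159), (-20, 249), (-17, 249), (-14, 249), (-11, 249), (-8, 249), (-5, 249), (-2, 249), (1, 249), (4, 249), (7, 249), (10, 249), (13, 249), (16, 249), (19, 249), (22, 249), (25, 169), (28, 169), (31, 170), (34, 171), (37, 140), (40, 44), (43, 43), (46, 44), (49, 45)]
[(-50, 136), (-47, 142), (-44, 138), (-41, 140), (-38, 142), (-35, 140), (-32, 141), (-29, 143), (-26, 172), (-23, 193), (-20, 249), (-17, 249), (-14, 249), (-11, 249), (-8, 249), (-5, 249), (-2, 249), (1, 249), (4, 249), (7, 249), (10, 249), (13, 249), (16, 249), (19, 249), (22, 249), (25, 169), (28, 170), (31, 170), (34, 170), (37, 134), (40, 45), (43, 45), (46, 44), (49, 45)]
[(-26, 160), (-24, 160), (-22, 160), (-20, 149), (-18, 71), (-16, 114), (-14, 183), (-12, 245), (-10, 249), (-8, 249), (-6, 249), (-4, 249), (-2, 249), (0, 249), (2, 249), (4, 249), (6, 249), (8, 249), (10, 249), (12, 245), (14, 177), (16, 108), (18, 40), (20, 92), (22, 161), (24, 164), (26, 165)]
[(-26, 114), (-24, 92), (-22, 126), (-20, 147), (-18, 133), (-16, 132), (-14, 192), (-12, 248), (-10, 250), (-8, 250), (-6, 249), (-4, 249), (-2, 249), (0, 249), (2, 249), (4, 249), (6, 249), (8, 249), (10, 249), (12, 231), (14, 160), (16, 142), (18, 167), (20, 178), (22, 150), (24, 146), (26, 161)]
```

View pics/l1c.png

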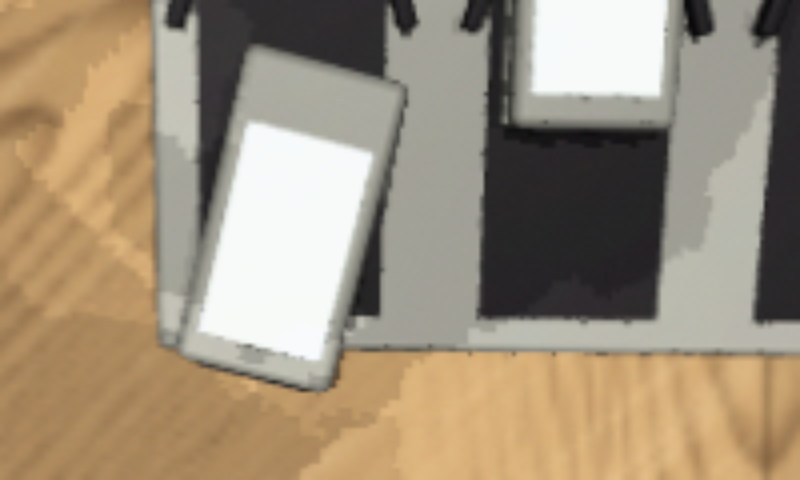

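The wrist crop shows the pack label up on the deck (corners (248,47), (405,88), (330,388), (185,350)), yawed -5°, with its end about 58 mm before the stop. Next I grip it from above, align it and slide it in.

Run:
```python
from h import *
c=np.array([520.8,-164.3,22]);P=rz(-5)
g=tcp(c,P,F);up=(g[0]+[0,0,60],g[1]);d(up,n="pre");d(g,up,"down")
a=tcp(stop[1]-U*(33+53)+[0,0,.5],PB,F);d(a,g,"align")
d(tcp(stop[1]-U*33,PB,F),a,"slide")
```

```text
pre xyz [3.02, 1.81, -11.58] w [0.003, -0.0, -0.269] tcp [501.0, -163.0, 83.0]
down xyz [0.0, 0.0, -6.0] w [0.0, 0.0, 0.0] tcp [501.0, -163.0, 23.0]
align xyz [0.42, -0.51, 0.05] w [0.0, -0.0, 0.258] tcp [505.0, -168.0, 23.0]
slide xyz [5.22, 0.9, -0.05] w [0.0, 0.0, 0.0] tcp [557.0, -159.0, 23.0]
```

```bash
python3 -m inch '[{"hand":0.56,"x":1,"y":0.6,"z":-5,"wx":0,"wy":0,"wz":-0.13},{"hand":0.56,"x":3.02,"y":1.81,"z":-9,"wx":0,"wy":0,"wz":-0.269},{"hand":0.56,"x":3.02,"y":1.81,"z":-12,"wx":0,"wy":0,"wz":-0.269},{"hand":0.56,"x":3.02,"y":1.81,"z":-15,"wx":0,"wy":0,"wz":-0.269},{"hand":0.56,"x":3.02,"y":1.81,"z":-17.4,"wx":0,"wy":0,"wz":-0.269},{"hand":0.56,"x":3.02,"y":1.81,"z":-17.4,"wx":0,"wy":0,"wz":-0.269},{"hand":0.3,"x":3.02,"y":1.81,"z":-17.4,"wx":0,"wy":0,"wz":-0.269},{"hand":0.3,"x":3.02,"y":1.81,"z":-17.4,"wx":0,"wy":0,"wz":-0.269},{"hand":0.3,"x":3.02,"y":1.81,"z":-17.4,"wx":0,"wy":0,"wz":-0.269}]' 60
python3 -m inch '[{"hand":0.3,"x":0.2,"y":-0.25,"z":0.1,"wx":0,"wy":0,"wz":0.13},{"hand":0.3,"x":0.42,"y":-0.51,"z":0.1,"wx":0,"wy":0,"wz":0.258},{"hand":0.3,"x":0.42,"y":-0.51,"z":0.1,"wx":0,"wy":0,"wz":0.258}]'
python3 - <<'E'
from h import *
d(tcp(stop[1]-U*33,PB,F))
E
```

```text
time_s: 28.98
tool_pos: [501.6, -163.4, 25.9]
ee_rot: [3.134, -0.142, 0.004]
wrist_force: [-1.0, 1.1, 2.4]
finger_gap: 31.4
gripper_force: 59.9
time_s: 29.35
tool_pos: [505.2, -168.4, 26.1]
ee_rot: [3.127, 0.26, 0.002]
wrist_force: [-0.1, 0.0, -0.5]
finger_gap: 31.9
gripper_force: 59.5
 xyz [5.2, 0.97, -0.33] w [0.003, 0.002, 0.005] tcp [557.0, -159.0, 23.0]
```

```bash
python3 -m inch '[{"hand":0.3,"x":0.5,"y":0.1,"z":-0.12,"wx":0,"wy":0,"wz":0},{"hand":0.3,"x":1,"y":0.19,"z":-0.12,"wx":0,"wy":0,"wz":0},{"hand":0.3,"x":1.5,"y":0.28,"z":-0.12,"wx":0,"wy":0,"wz":0},{"hand":0.3,"x":2,"y":0.37,"z":-0.12,"wx":0,"wy":0,"wz":0},{"hand":0.3,"x":2.5,"y":0.46,"z":-0.12,"wx":0,"wy":0,"wz":0},{"hand":0.3,"x":3,"y":0.56,"z":-0.12,"wx":0,"wy":0,"wz":0}]'
python3 -m inch '[{"hand":0.3,"x":0.5,"y":0.09,"z":0,"wx":0,"wy":0,"wz":0},{"hand":0.3,"x":1,"y":0.18,"z":0,"wx":0,"wy":0,"wz":0},{"hand":0.3,"x":1.5,"y":0.28,"z":0,"wx":0,"wy":0,"wz":0},{"hand":0.3,"x":2,"y":0.38,"z":0,"wx":0,"wy":0,"wz":0},{"hand":0.3,"x":2.2,"y":0.41,"z":0,"wx":0,"wy":0,"wz":0},{"hand":0.3,"x":2.3,"y":0.43,"z":0,"wx":0,"wy":0,"wz":0},{"hand":0.3,"x":2.3,"y":0.43,"z":0,"wx":0,"wy":0,"wz":0}]'
python3 - <<'E'
from h import *
d(tcp(stop[1]-U*33,PB,F))
E
```

```text
time_s: 30.1
tool_pos: [534.6, -163.2, 25.8]
ee_rot: [3.127, 0.26, -0.002]
wrist_force: [-7.6, -2.0, 9.8]
finger_gap: 31.4
gripper_force: 60.8
time_s: 30.98
tool_pos: [554.1, -159.4, 25.8]
ee_rot: [3.127, 0.261, -0.015]
wrist_force: [-20.5, -3.8, 20.2]
finger_gap: 31.9
gripper_force: 61.9
 xyz [0.32, 0.08, -0.3] w [0.004, -0.009, 0.004] tcp [557.0, -159.0, 23.0]
```

```bash
python3 -m inch '[{"hand":0.3,"x":-0.2,"y":0,"z":0.1,"wx":0,"wy":0,"wz":0},{"hand":0.55,"x":-0.2,"y":0,"z":0.1,"wx":0,"wy":0,"wz":0},{"hand":0.55,"x":-0.2,"y":0,"z":0.1,"wx":0,"wy":0,"wz":0},{"hand":0.55,"x":-0.2,"y":0,"z":0.1,"wx":0,"wy":0,"wz":0},{"hand":0.55,"x":-0.5,"y":0,"z":3,"wx":0,"wy":0,"wz":0},{"hand":0.55,"x":-3,"y":-1,"z":8,"wx":0,"wy":0,"wz":0},{"hand":0.55,"x":-6,"y":-4,"z":14,"wx":0,"wy":0,"wz":0},{"hand":0.55,"x":-6,"y":-4,"z":14,"wx":0,"wy":0,"wz":0}]'
cat >> h.py <<'E'
def bay(w):
    "white labels inside the charger: offset of label centre from each stop, in charger axes"
    g=w["color"].astype(int);m=((g.min(2)>200)&(g.max(2)-g.min(2)<25)).astype(np.uint8)
    for k in cv2.findContours(m,0,2)[0]:
        if cv2.contourArea(k)<300: continue
        b=cv2.boxPoints(cv2.minAreaRect(k));q=np.array([plane(w,*p,32) for p in b]);l=(rz(-HY)@(q-stop[2]).T).T
        c=l.mean(0)
        if abs(c[1])<80 and -120<c[0]<0: print("bay label: min/max x",l[:,0].min().round(1),l[:,0].max().round(1),"y",l[:,1].min().round(1),l[:,1].max().round(1),"yaw off",round(np.degrees(np.arctan2(*(lambda e:(e[1],e[0]))(max([q[1]-q[0],q[2]-q[1]],key=np.linalg.norm)[:2])))-HY,1))
E
python3 - <<'E'
from h import *
w=camera("wrist");save(w,"h1");bay(w)
E
```

```text
time_s: 31.98
tool_pos: [499.4, -200.6, 169.2]
ee_rot: [3.122, 0.259, 0.011]
wrist_force: [0.2, -0.2, -0.3]
finger_gap: 47.1
gripper_force: 0.0
bay label: min/max x -61.3 -17.2 y -14.1 13.4 yaw off -177.9
bay label: min/max x -61.0 -16.8 y 48.5 77.3 yaw off -181.4
```

Bay 1's pack has the same label offset (-61/-17) as the finished pack, so it is home. Next is pocket 3, with a shorter turn-over: after the flip I lay the pack on the desk and regrip it vertically there.

Run:
```python
from h import *
c=Q[3];g=tcp(c,PC,A);up=(g[0]+[0,0,90],g[1]);d(up,n="pre")
```

```text
pre xyz [6.01, 36.52, -6.52] w [0.42, -0.369, 1.308] tcp [559.0, 165.0, 103.0]
```

```bash
python3 -m inch '[{"hand":0.54,"x":0,"y":3,"z":2,"wx":0.05,"wy":-0.04,"wz":0.15},{"hand":0.54,"x":1,"y":8,"z":2,"wx":0.1,"wy":-0.09,"wz":0.32},{"hand":0.54,"x":2,"y":13,"z":2,"wx":0.15,"wy":-0.13,"wz":0.48},{"hand":0.54,"x":3,"y":18,"z":2,"wx":0.2,"wy":-0.18,"wz":0.64},{"hand":0.54,"x":4,"y":23,"z":2,"wx":0.26,"wy":-0.23,"wz":0.8},{"hand":0.54,"x":5,"y":28,"z":0,"wx":0.31,"wy":-0.27,"wz":0.96},{"hand":0.54,"x":6,"y":33,"z":-3,"wx":0.37,"wy":-0.32,"wz":1.13},{"hand":0.54,"x":6,"y":36.5,"z":-6.5,"wx":0.42,"wy":-0.369,"wz":1.308},{"hand":0.54,"x":6,"y":36.5,"z":-6.5,"wx":0.42,"wy":-0.369,"wz":1.308},{"hand":0.54,"x":6,"y":36.5,"z":-6.5,"wx":0.42,"wy":-0.369,"wz":1.308}]' 70
cat >> h.py <<'E'
def brass(w,z=34):
    b,_=blobs(w,(20,120,120),(35,255,255),40,(150,200,620,320),9)
    for u,v,a in b:
        p=plane(w,u,v,z);print("strip->pack centre",(p-22*rz(CY)[:,1]).round(1)[:2],a)
E
python3 - <<'E'
from h import *
d(tcp(Q[3],PC,A));w=camera("wrist");save(w,"p3");brass(w)
E
```

```text
time_s: 33.28
tool_pos: [558.1, 166.8, 99.4]
ee_rot: [-1.997, -1.869, -0.526]
wrist_force: [0.2, 0.2, 1.2]
finger_gap: 46.1
gripper_force: 0.0
 xyz [0.09, -0.18, -8.64] w [0.004, -0.005, -0.002] tcp [559.0, 165.0, 13.0]
strip->pack centre [559.5 169.5] 527
strip->pack centre [619.4 166.1] 449
```

```bash
python3 -m inch '[{"hand":0.54,"x":0.09,"y":-0.1,"z":-3,"wx":0,"wy":0,"wz":0},{"hand":0.54,"x":0.09,"y":-0.1,"z":-6,"wx":0,"wy":0,"wz":0},{"hand":0.54,"x":0.09,"y":-0.15,"z":-8,"wx":0,"wy":0,"wz":0},{"hand":0.54,"x":0.09,"y":-0.15,"z":-8.7,"wx":0,"wy":0,"wz":0},{"hand":0.54,"x":0.09,"y":-0.15,"z":-8.7,"wx":0,"wy":0,"wz":0},{"hand":0.3,"x":0.09,"y":-0.15,"z":-8.7,"wx":0,"wy":0,"wz":0},{"hand":0.3,"x":0.09,"y":-0.15,"z":-8.7,"wx":0,"wy":0,"wz":0},{"hand":0.3,"x":0.09,"y":-0.15,"z":-8.7,"wx":0,"wy":0,"wz":0}]' 70
python3 -m inch '[{"hand":0.3,"x":0,"y":-0.15,"z":0.31,"wx":-0.07,"wy":0.005,"wz":0},{"hand":0.3,"x":-0.01,"y":-0.22,"z":0.63,"wx":-0.157,"wy":0.01,"wz":0},{"hand":0.3,"x":-0.02,"y":-0.31,"z":0.95,"wx":-0.244,"wy":0.016,"wz":0},{"hand":0.3,"x":-0.05,"y":-0.81,"z":1.32,"wx":-0.348,"wy":0.023,"wz":0},{"hand":0.3,"x":-0.05,"y":-0.81,"z":1.32,"wx":-0.348,"wy":0.023,"wz":0},{"hand":0.3,"x":-0.12,"y":-1.75,"z":1.66,"wx":-0.348,"wy":0.023,"wz":0},{"hand":0.3,"x":-0.2,"y":-2.9,"z":2.1,"wx":-0.348,"wy":0.023,"wz":0},{"hand":0.3,"x":-0.28,"y":-4.2,"z":2.6,"wx":-0.348,"wy":0.023,"wz":0},{"hand":0.3,"x":-0.28,"y":-5,"z":6,"wx":-0.348,"wy":0.023,"wz":0},{"hand":0.3,"x":-0.28,"y":-6,"z":8,"wx":-0.348,"wy":0.023,"wz":0}]'
python3 - <<'E'
from h import *
S=np.array([490,0,33.5]);d(tcp(S+[0,0,40],ST,A),n="stand+40")
E
```

```text
time_s: 34.33
tool_pos: [560.2, 165.0, 14.0]
ee_rot: [-1.996, -1.873, -0.53]
wrist_force: [-0.9, -2.6, 6.0]
finger_gap: 32.5
gripper_force: 70.1
time_s: 35.58
tool_pos: [556.5, 103.7, 94.2]
ee_rot: [-2.202, -2.062, -0.186]
wrist_force: [0.0, -0.2, -1.0]
finger_gap: 32.8
gripper_force: 72.1
stand+40 xyz [-6.73, -11.47, -1.67] w [-1.216, 0.078, 0.001] tcp [489.0, -11.0, 78.0]
```

```bash
python3 -m inch '[{"hand":0.3,"x":-2,"y":-3,"z":2,"wx":-0.18,"wy":0.01,"wz":0},{"hand":0.3,"x":-4,"y":-6,"z":2,"wx":-0.36,"wy":0.03,"wz":0},{"hand":0.3,"x":-6,"y":-9,"z":2,"wx":-0.54,"wy":0.04,"wz":0},{"hand":0.3,"x":-6.7,"y":-11.5,"z":2,"wx":-0.72,"wy":0.05,"wz":0},{"hand":0.3,"x":-6.7,"y":-11.5,"z":2,"wx":-0.9,"wy":0.06,"wz":0},{"hand":0.3,"x":-6.7,"y":-11.5,"z":1,"wx":-1.08,"wy":0.07,"wz":0},{"hand":0.3,"x":-6.7,"y":-11.5,"z":-1.7,"wx":-1.216,"wy":0.078,"wz":0},{"hand":0.3,"x":-6.7,"y":-11.5,"z":-3.5,"wx":-1.216,"wy":0.078,"wz":0},{"hand":0.3,"x":-6.7,"y":-11.5,"z":-5.2,"wx":-1.216,"wy":0.078,"wz":0},{"hand":0.3,"x":-6.7,"y":-11.5,"z":-5.4,"wx":-1.216,"wy":0.078,"wz":0},{"hand":0.3,"x":-6.7,"y":-11.5,"z":-5.4,"wx":-1.216,"wy":0.078,"wz":0}]'
for i in 1 2 3; do python3 -m inch '[{"hand":0.3,"x":0,"y":0,"z":-0.08,"wx":0,"wy":0,"wz":0},{"hand":0.3,"x":0,"y":0,"z":-0.08,"wx":0,"wy":0,"wz":0}]' | egrep 'tool_pos|wrist_force'; done
```

```text
time_s: 36.95
tool_pos: [490.1, -10.0, 40.0]
ee_rot: [1.648, 1.536, -0.949]
wrist_force: [0.6, -0.5, -0.8]
finger_gap: 32.5
gripper_force: 72.1
tool_pos: [489.5, -9.6, 38.5]
wrist_force: [0.3, 0.3, -0.9]
tool_pos: [489.1, -9.6, 37.0]
wrist_force: [0.5, -0.1, -1.2]
tool_pos: [489.0, -9.7, 36.1]
wrist_force: [0.0, 0.3, -0.7]
```

```bash
for i in 1 2 ; do python3 -m inch '[{"hand":0.3,"x":0,"y":0,"z":-0.08,"wx":0,"wy":0,"wz":0},{"hand":0.3,"x":0,"y":0,"z":-0.08,"wx":0,"wy":0,"wz":0}]' | egrep 'tool_pos|wrist_force'; done
```

```text
tool_pos: [489.2, -9.7, 36.0]
wrist_force: [-0.7, 2.2, 3.9]
tool_pos: [489.1, -9.7, 35.9]
wrist_force: [-3.4, 2.0, 8.2]
```

```bash
python3 -m inch '[{"hand":0.3,"x":0,"y":0,"z":0.1,"wx":0,"wy":0,"wz":0},{"hand":0.45,"x":0,"y":0,"z":0.12,"wx":0,"wy":0,"wz":0},{"hand":0.6,"x":0,"y":0,"z":0.12,"wx":0,"wy":0,"wz":0},{"hand":0.6,"x":0,"y":0,"z":0.12,"wx":0,"wy":0,"wz":0},{"hand":0.6,"x":0.12,"y":1.7,"z":1.1,"wx":0,"wy":0,"wz":0},{"hand":0.6,"x":0.3,"y":4.3,"z":2.6,"wx":0,"wy":0,"wz":0},{"hand":0.6,"x":0.5,"y":7.8,"z":4.6,"wx":0,"wy":0,"wz":0},{"hand":0.6,"x":0.5,"y":8,"z":10,"wx":0,"wy":0,"wz":0},{"hand":0.6,"x":0.5,"y":8,"z":14,"wx":0,"wy":0,"wz":0},{"hand":0.6,"x":0.4,"y":7,"z":15,"wx":0.18,"wy":-0.01,"wz":0},{"hand":0.6,"x":0.3,"y":5,"z":15,"wx":0.36,"wy":-0.02,"wz":0},{"hand":0.6,"x":0.2,"y":3,"z":15,"wx":0.54,"wy":-0.04,"wz":0},{"hand":0.6,"x":0.1,"y":1,"z":15,"wx":0.72,"wy":-0.05,"wz":0},{"hand":0.6,"x":0,"y":-1,"z":15,"wx":0.9,"wy":-0.06,"wz":0},{"hand":0.6,"x":-0.1,"y":-3,"z":15,"wx":1.08,"wy":-0.07,"wz":0},{"hand":0.6,"x":-0.2,"y":-5,"z":15,"wx":1.26,"wy":-0.09,"wz":0},{"hand":0.6,"x":-0.3,"y":-7,"z":15,"wx":1.44,"wy":-0.1,"wz":0}]'
python3 - <<'E'
from h import *
S=np.array([490,0,33.]);g=tcp(S,ST,B);b=(g[0]-g[1][:,2]*90,g[1]);d(b,n="back")
s=camera("scene");save(s,"st3");v=s["color"].astype(int)
x,y=map(int,proj(s,S));c=v[y-40:y+35,x-30:x+30];m=((c.max(2)-c.min(2)<30)&(c.max(2)>60)).astype(np.uint8)
n,l,st,ce=cv2.connectedComponentsWithStats(m);i=1+np.argmax(st[1:,4]);print("grey blob u,v,w,h",st[i]+[x-30,y-40,0,0,0],"pred",np.round([proj(s,S+ST@np.array(q)) for q in ([-33,17,10],[33,17,-10],[33,-17,-10],[33,-17,10])]).tolist())
E
```

```text
time_s: 40.33
tool_pos: [487.0, -80.0, 186.9]
ee_rot: [-2.074, -1.943, -0.427]
wrist_force: [0.6, 0.0, -0.1]
finger_gap: 51.5
gripper_force: 0.0
back xyz [-0.26, -0.32, -9.49] w [0.646, -0.037, 0.002] tcp [484.0, -83.0, 92.0]
grey blob u,v,w,h [316 245  41  24 619] pred [[326.0, 267.0], [318.0, 298.0], [328.0, 305.0], [336.0, 301.0]]
```

```bash
python3 -m inch '[{"hand":0.6,"x":-0.2,"y":-0.3,"z":-2,"wx":0.18,"wy":-0.01,"wz":0},{"hand":0.6,"x":-0.26,"y":-0.32,"z":-4,"wx":0.36,"wy":-0.02,"wz":0},{"hand":0.6,"x":-0.26,"y":-0.32,"z":-7,"wx":0.54,"wy":-0.03,"wz":0},{"hand":0.6,"x":-0.26,"y":-0.32,"z":-9.5,"wx":0.646,"wy":-0.037,"wz":0},{"hand":0.6,"x":-0.26,"y":-0.32,"z":-9.5,"wx":0.646,"wy":-0.037,"wz":0},{"hand":0.6,"x":-0.26,"y":-0.32,"z":-9.5,"wx":0.646,"wy":-0.037,"wz":0}]'
cat >> h.py <<'E'
def tail(w,S):
    print("pred label-side edge",[np.round(proj(w,S+ST@np.array(q))).tolist() for q in ([-33,-17,10],[-33,17,10],[33,17,10],[33,-17,10])])
    g=w["color"].astype(int);sat=g.max(2)-g.min(2);m=((sat<18)&(g.max(2)>90)).astype(np.uint8);m[330:]=0
    n,l,s,ce=cv2.connectedComponentsWithStats(m);print([(s[i].tolist()) for i in range(1,n) if s[i][4]>300 and 250<ce[i][0]<390])
E
python3 - <<'E'
from h import *
S=np.array([490,0,33.]);d(tcp(S,ST,B));w=camera("wrist");save(w,"b3");tail(w,S)
E
```

```text
time_s: 41.12
tool_pos: [484.5, -82.8, 91.1]
ee_rot: [-1.649, -1.542, -0.941]
wrist_force: [0.2, -0.4, 0.2]
finger_gap: 51.2
gripper_force: 0.0
 xyz [0.52, 7.73, -4.41] w [0.007, -0.004, -0.002] tcp [490.0, -5.0, 47.0]
pred label-side edge [[294.0, 235.0], [349.0, 235.0], [344.0, 294.0], [299.0, 294.0]]
[[241, 111, 39, 42, 1114], [295, 212, 52, 23, 740]]
```

```bash
python3 -m inch '[{"hand":0.6,"x":0.1,"y":2,"z":-1.15,"wx":0,"wy":0,"wz":0},{"hand":0.6,"x":0.2,"y":4,"z":-2.3,"wx":0,"wy":0,"wz":0},{"hand":0.6,"x":0.35,"y":6,"z":-3.45,"wx":0,"wy":0,"wz":0},{"hand":0.6,"x":0.5,"y":7.75,"z":-4.4,"wx":0,"wy":0,"wz":0},{"hand":0.6,"x":0.5,"y":7.75,"z":-4.4,"wx":0,"wy":0,"wz":0},{"hand":0.3,"x":0.5,"y":7.75,"z":-4.4,"wx":0,"wy":0,"wz":0},{"hand":0.3,"x":0.5,"y":7.75,"z":-4.4,"wx":0,"wy":0,"wz":0},{"hand":0.3,"x":0.5,"y":7.75,"z":-4.4,"wx":0,"wy":0,"wz":0}]' 70
python3 -m inch '[{"hand":0.3,"x":0,"y":-1,"z":3,"wx":0,"wy":0,"wz":0},{"hand":0.3,"x":0,"y":-1,"z":6,"wx":-0.1,"wy":0.006,"wz":0},{"hand":0.3,"x":0,"y":-2,"z":6,"wx":-0.28,"wy":0.02,"wz":0},{"hand":0.3,"x":0,"y":-3,"z":6,"wx":-0.46,"wy":0.03,"wz":0},{"hand":0.3,"x":0,"y":-4,"z":6,"wx":-0.64,"wy":0.04,"wz":0},{"hand":0.3,"x":0,"y":-5,"z":6,"wx":-0.82,"wy":0.055,"wz":0},{"hand":0.3,"x":0,"y":-5,"z":6,"wx":-1.0,"wy":0.068,"wz":0},{"hand":0.3,"x":0,"y":-5,"z":6,"wx":-1.18,"wy":0.08,"wz":0},{"hand":0.3,"x":0,"y":-5,"z":5,"wx":-1.36,"wy":0.09,"wz":0},{"hand":0.3,"x":0,"y":-5,"z":4,"wx":-1.563,"wy":0.105,"wz":0},{"hand":0.3,"x":0,"y":-5,"z":3,"wx":-1.563,"wy":0.105,"wz":0},{"hand":0.3,"x":0,"y":-5,"z":3,"wx":-1.563,"wy":0.105,"wz":0}]'
python3 - <<'E'
from h import *
LY=tilt(ST,-90);L=np.array([490,-75,10.5]);d(tcp(L,LY,B),n="lay")
E
```

```text
time_s: 42.18
tool_pos: [489.0, -6.1, 46.0]
ee_rot: [-1.65, -1.538, -0.942]
wrist_force: [-0.5, -0.7, 1.6]
finger_gap: 30.9
gripper_force: 69.1
time_s: 43.68
tool_pos: [487.6, -55.4, 74.5]
ee_rot: [2.005, 1.865, -0.539]
wrist_force: [-0.7, -0.3, -0.5]
finger_gap: 30.6
gripper_force: 69.3
lay xyz [0.33, -0.56, -5.85] w [-0.002, -0.003, 0.006] tcp [491.0, -61.0, 16.0]
```

Now I lower it onto the desk, checking the force.

```bash
python3 -m inch '[{"hand":0.3,"x":0.3,"y":-0.5,"z":-3,"wx":0,"wy":0,"wz":0},{"hand":0.3,"x":0.3,"y":-0.5,"z":-4.5,"wx":0,"wy":0,"wz":0},{"hand":0.3,"x":0.3,"y":-0.5,"z":-5.2,"wx":0,"wy":0,"wz":0},{"hand":0.3,"x":0.3,"y":-0.5,"z":-5.4,"wx":0,"wy":0,"wz":0},{"hand":0.3,"x":0.3,"y":-0.5,"z":-5.4,"wx":0,"wy":0,"wz":0}]'
for i in 1 2 3; do python3 -m inch '[{"hand":0.3,"x":0,"y":0,"z":-0.1,"wx":0,"wy":0,"wz":0},{"hand":0.3,"x":0,"y":0,"z":-0.1,"wx":0,"wy":0,"wz":0}]' | egrep 'tool_pos|wrist_force'; done
```

```text
time_s: 44.3
tool_pos: [492.0, -60.5, 22.2]
ee_rot: [2.003, 1.862, -0.536]
wrist_force: [0.6, 0.1, -1.3]
finger_gap: 30.6
gripper_force: 69.4
tool_pos: [491.7, -60.3, 20.9]
wrist_force: [0.2, 0.4, -0.8]
tool_pos: [491.4, -60.3, 19.5]
wrist_force: [-0.2, -0.0, -0.9]
tool_pos: [491.4, -60.4, 18.5]
wrist_force: [-0.8, 0.3, -1.0]
```

```bash
for i in 1 2 3; do python3 -m inch '[{"hand":0.3,"x":0,"y":0,"z":-0.1,"wx":0,"wy":0,"wz":0},{"hand":0.3,"x":0,"y":0,"z":-0.1,"wx":0,"wy":0,"wz":0}]' | egrep 'tool_pos|wrist_force'; done
python3 - <<'E'
from h import *
p,r=cur();LY=tilt(ST,-90);C=p-LY@B[0];print(C)
g=tcp([C[0],C[1],10],LY,(np.array([-12,0,-2.]),ry(180)));up=(g[0]+[0,0,60],g[1]);d(up,n="up");d(g,up)
E
```

```text
tool_pos: [491.6, -60.4, 17.6]
wrist_force: [-0.8, -0.7, -1.2]
tool_pos: [491.7, -60.4, 17.2]
wrist_force: [-2.4, 2.4, 5.5]
tool_pos: [491.7, -60.4, 17.1]
wrist_force: [-5.4, 4.9, 13.1]
[490.77587247 -74.40828863  11.60941282]
up xyz [-0.01, -0.2, 5.09] w [0.524, -0.037, 0.007] tcp [492.0, -62.0, 68.0]
 xyz [0.0, 0.0, -6.0] w [0.0, 0.0, 0.0] tcp [492.0, -62.0, 8.0]
```

```bash
python3 -m inch '[{"hand":0.3,"x":0,"y":0,"z":0.2,"wx":0,"wy":0,"wz":0},{"hand":0.55,"x":0,"y":0,"z":0.2,"wx":0,"wy":0,"wz":0},{"hand":0.55,"x":0,"y":0,"z":0.2,"wx":0,"wy":0,"wz":0},{"hand":0.55,"x":0,"y":0,"z":0.2,"wx":0,"wy":0,"wz":0},{"hand":0.55,"x":0,"y":1.2,"z":2.2,"wx":0,"wy":0,"wz":0},{"hand":0.55,"x":0,"y":3,"z":5.5,"wx":0,"wy":0,"wz":0},{"hand":0.55,"x":0,"y":2,"z":9,"wx":0.18,"wy":-0.01,"wz":0},{"hand":0.55,"x":0,"y":1,"z":9,"wx":0.36,"wy":-0.02,"wz":0},{"hand":0.55,"x":0,"y":1,"z":9,"wx":0.524,"wy":-0.037,"wz":0},{"hand":0.55,"x":0,"y":1,"z":9,"wx":0.524,"wy":-0.037,"wz":0},{"hand":0.55,"x":0,"y":1,"z":9,"wx":0.524,"wy":-0.037,"wz":0}]'
echo 'FP=(np.array([-20,0,1.]),ry(180))' >> h.py
python3 - <<'E'
from h import *
w=camera("wrist");save(w,"y3");labels(w,20,amin=800)
LY=tilt(ST,-90);print(get_state()["joint_positions"].round(2))
E
```

```text
time_s: 47.18
tool_pos: [491.0, -50.1, 105.1]
ee_rot: [-2.299, -2.138, 0.003]
wrist_force: [-1.3, -0.1, -0.1]
finger_gap: 46.8
gripper_force: 0.0
[122. 287.] c [350.2 -66.4] size [25.9 43.4] yaw -50.3
[474. 217.] c [590.9 -33.2] size [25.9 44.9] yaw -60.3
[-0.35  0.09  1.94 -0.    1.12 -0.27]
```

Run:
```python
from h import *
w=camera("wrist");LY=tilt(ST,-90);C=np.array([490.8,-74.4,10])
print([np.round(proj(w,C+LY@np.array(q))).tolist() for q in ([-33,17,10],[-33,-17,10],[33,-17,10],[33,17,10],[-4,0,10])])
g=w["color"].astype(int)
for v in range(300,480,10): print(v,[int(g[v,u].mean()) for u in range(270,380,6)])
```

```text
[[350.0, 241.0], [298.0, 241.0], [300.0, 330.0], [348.0, 329.0], [324.0, 282.0]]
300 [101, 96, 101, 96, 91, 86, 175, 167, 167, 168, 168, 246, 207, 131, 169, 145, 152, 134, 109]
310 [98, 93, 95, 97, 95, 81, 100, 100, 100, 157, 147, 153, 155, 130, 167, 148, 140, 138, 9]
320 [93, 96, 95, 97, 93, 82, 99, 99, 126, 169, 169, 169, 169, 149, 167, 155, 149, 165, 10]
330 [94, 95, 99, 94, 162, 158, 163, 161, 158, 162, 161, 171, 169, 158, 160, 163, 151, 163, 10]
340 [97, 95, 93, 95, 160, 166, 164, 163, 167, 165, 164, 162, 162, 158, 168, 171, 157, 140, 8]
350 [96, 91, 94, 159, 166, 162, 166, 159, 169, 168, 150, 89, 82, 50, 46, 50, 52, 52, 11]
360 [97, 92, 99, 158, 166, 158, 162, 163, 164, 164, 109, 146, 165, 166, 165, 166, 166, 166, 12]
370 [98, 97, 97, 167, 162, 154, 157, 167, 164, 167, 124, 166, 28, 29, 29, 29, 30, 28, 29]
380 [162, 166, 171, 167, 166, 168, 168, 166, 164, 173, 166, 166, 91, 30, 28, 29, 30, 28, 28]
390 [101, 126, 162, 156, 176, 163, 166, 162, 157, 164, 166, 132, 166, 27, 28, 29, 29, 28, 29]
400 [47, 36, 144, 167, 164, 165, 171, 175, 165, 166, 164, 169, 165, 78, 30, 29, 29, 27, 28]
410 [142, 113, 162, 164, 165, 166, 168, 163, 163, 168, 168, 167, 138, 163, 164, 163, 163, 165, 164]
420 [121, 168, 163, 163, 166, 165, 168, 166, 165, 169, 169, 162, 164, 163, 163, 164, 163, 163, 163]
430 [13, 15, 22, 38, 142, 164, 158, 163, 166, 161, 164, 167, 164, 81, 25, 13, 14, 15, 12]
440 [12, 13, 12, 12, 13, 14, 13, 13, 12, 13, 13, 14, 14, 15, 14, 15, 14, 12, 13]
450 [15, 14, 14, 14, 12, 13, 13, 15, 15, 14, 13, 14, 11, 11, 13, 13, 14, 15, 14]
460 [16, 14, 14, 12, 13, 13, 12, 12, 14, 15, 13, 13, 14, 14, 12, 13, 14, 13, 14]
470 [12, 13, 14, 12, 13, 13, 13, 13, 14, 15, 13, 14, 14, 14, 16, 15, 12, 13, 11]
```

Run:
```python
from h import *
LY=tilt(ST,-90);C=np.array([490.8,-74.6,10]);g=tcp(C,LY,FP);d(g,n="grip")
u=(g[0]+[0,0,90],g[1]);b=tcp(stop[3]-U*(33+54)+[0,0,40],PB,FP);d(b,u,"bay3+40")
```

```text
grip xyz [0.11, -0.54, -9.4] w [-0.001, -0.003, 0.004] tcp [492.0, -55.0, 11.0]
bay3+40 xyz [3.3, -23.53, -3.8] w [-0.0, -0.0, 1.808] tcp [525.0, -290.0, 63.0]
```

```bash
python3 -m inch '[{"hand":0.55,"x":0.1,"y":-0.54,"z":-4,"wx":0,"wy":0,"wz":0},{"hand":0.55,"x":0.1,"y":-0.54,"z":-7,"wx":0,"wy":0,"wz":0},{"hand":0.55,"x":0.1,"y":-0.54,"z":-9.4,"wx":0,"wy":0,"wz":0},{"hand":0.55,"x":0.1,"y":-0.54,"z":-9.4,"wx":0,"wy":0,"wz":0},{"hand":0.3,"x":0.1,"y":-0.54,"z":-9.4,"wx":0,"wy":0,"wz":0},{"hand":0.3,"x":0.1,"y":-0.54,"z":-9.4,"wx":0,"wy":0,"wz":0},{"hand":0.3,"x":0.1,"y":-0.54,"z":-9.4,"wx":0,"wy":0,"wz":0}]' 80
python3 -m inch '[{"hand":0.3,"x":0,"y":0,"z":4,"wx":0,"wy":0,"wz":0},{"hand":0.3,"x":0,"y":0,"z":8,"wx":0,"wy":0,"wz":0.1},{"hand":0.3,"x":0.3,"y":-2,"z":10,"wx":0,"wy":0,"wz":0.28},{"hand":0.3,"x":0.6,"y":-4,"z":10,"wx":0,"wy":0,"wz":0.46},{"hand":0.3,"x":0.9,"y":-6,"z":10,"wx":0,"wy":0,"wz":0.64},{"hand":0.3,"x":1.2,"y":-9,"z":10,"wx":0,"wy":0,"wz":0.82},{"hand":0.3,"x":1.5,"y":-12,"z":10,"wx":0,"wy":0,"wz":1.0},{"hand":0.3,"x":2,"y":-15,"z":10,"wx":0,"wy":0,"wz":1.18},{"hand":0.3,"x":2.5,"y":-18,"z":10,"wx":0,"wy":0,"wz":1.36},{"hand":0.3,"x":3,"y":-21,"z":8,"wx":0,"wy":0,"wz":1.54},{"hand":0.3,"x":3.3,"y":-23.5,"z":6,"wx":0,"wy":0,"wz":1.72},{"hand":0.3,"x":3.3,"y":-23.5,"z":5.2,"wx":0,"wy":0,"wz":1.808},{"hand":0.3,"x":3.3,"y":-23.5,"z":5.2,"wx":0,"wy":0,"wz":1.808}]'
python3 - <<'E'
from h import *
d(tcp(stop[3]-U*(33+54)+[0,0,2],PB,FP));print(get_state()["joint_positions"].round(2))
p,r=cur();P=r@FP[1].T;C=p-P@FP[0];C[2]-=2
w=camera("side");save(w,"v3");print([np.round(proj(w,C+P@np.array(q))).tolist() for q in ([-33,17,10],[-33,-17,10],[33,-17,10],[33,17,10],[33,17,-10],[-33,17,-10])])
x,y=map(int,proj(w,C));cv2.imwrite("pics/v3c.png",cv2.resize(w["color"][y-50:y+50,x-60:x+60,::-1],None,fx=5,fy=5));print(x,y)
E
```

```text
time_s: 48.15
tool_pos: [493.3, -55.9, 12.5]
ee_rot: [-2.3, -2.139, -0.002]
wrist_force: [0.0, 0.3, 2.2]
finger_gap: 31.1
gripper_force: 79.6
time_s: 49.78
tool_pos: [524.8, -290.6, 62.8]
ee_rot: [0.256, -3.128, 0.001]
wrist_force: [0.1, -0.1, -1.9]
finger_gap: 31.2
gripper_force: 79.9
 xyz [0.03, 0.06, -3.78] w [0.001, -0.003, 0.007] tcp [525.0, -290.0, 25.0]
[-0.71  0.4   1.65 -0.    1.09 -2.44]
[[354.0, 193.0], [353.0, 187.0], [325.0, 188.0], [326.0, 194.0], [326.0, 202.0], [354.0, 201.0]]
339 194
```

```bash
python3 -m inch '[{"hand":0.3,"x":0.03,"y":0.06,"z":-2,"wx":0,"wy":0,"wz":0},{"hand":0.3,"x":0.03,"y":0.06,"z":-3,"wx":0,"wy":0,"wz":0},{"hand":0.3,"x":0.03,"y":0.06,"z":-3.6,"wx":0,"wy":0,"wz":0},{"hand":0.3,"x":0.03,"y":0.06,"z":-3.6,"wx":0,"wy":0,"wz":0},{"hand":0.3,"x":0.03,"y":0.06,"z":-3.6,"wx":0,"wy":0,"wz":0}]'
for i in 1 2 3; do python3 -m inch '[{"hand":0.3,"x":0,"y":0,"z":-0.08,"wx":0,"wy":0,"wz":0},{"hand":0.3,"x":0,"y":0,"z":-0.08,"wx":0,"wy":0,"wz":0}]' | egrep 'tool_pos|wrist_force'; done
python3 - <<'E'
from h import *
d(tcp(stop[3]-U*33,PB,FP))
E
```

```text
time_s: 50.45
tool_pos: [526.1, -290.4, 28.0]
ee_rot: [0.259, -3.13, 0.004]
wrist_force: [-0.3, -1.0, -0.7]
finger_gap: 30.8
gripper_force: 79.9
tool_pos: [525.9, -290.3, 27.0]
wrist_force: [-0.3, 1.3, -0.4]
tool_pos: [525.8, -290.1, 25.9]
wrist_force: [0.3, -0.6, -0.8]
tool_pos: [525.7, -290.1, 25.1]
wrist_force: [-0.3, -0.6, -1.5]
 xyz [5.25, 0.93, -0.21] w [0.002, -0.001, 0.006] tcp [578.0, -281.0, 23.0]
```

```bash
for i in 1 ; do python3 -m inch '[{"hand":0.3,"x":0,"y":0,"z":-0.05,"wx":0,"wy":0,"wz":0},{"hand":0.3,"x":0,"y":0,"z":-0.05,"wx":0,"wy":0,"wz":0}]' | egrep 'tool_pos|wrist_force'; done
python3 -m inch '[{"hand":0.3,"x":0.5,"y":0.09,"z":0,"wx":0,"wy":0,"wz":0},{"hand":0.3,"x":1,"y":0.18,"z":0,"wx":0,"wy":0,"wz":0},{"hand":0.3,"x":1.5,"y":0.27,"z":0,"wx":0,"wy":0,"wz":0},{"hand":0.3,"x":2,"y":0.36,"z":0,"wx":0,"wy":0,"wz":0},{"hand":0.3,"x":2.5,"y":0.45,"z":0,"wx":0,"wy":0,"wz":0}]'
python3 -m inch '[{"hand":0.3,"x":0.5,"y":0.09,"z":0,"wx":0,"wy":0,"wz":0},{"hand":0.3,"x":1,"y":0.18,"z":0,"wx":0,"wy":0,"wz":0},{"hand":0.3,"x":1.5,"y":0.27,"z":0,"wx":0,"wy":0,"wz":0},{"hand":0.3,"x":2,"y":0.36,"z":0,"wx":0,"wy":0,"wz":0},{"hand":0.3,"x":2.5,"y":0.45,"z":0,"wx":0,"wy":0,"wz":0},{"hand":0.3,"x":2.8,"y":0.5,"z":0,"wx":0,"wy":0,"wz":0},{"hand":0.3,"x":2.9,"y":0.52,"z":0,"wx":0,"wy":0,"wz":0},{"hand":0.3,"x":2.9,"y":0.52,"z":0,"wx":0,"wy":0,"wz":0}]'
```

```text
tool_pos: [525.8, -290.2, 24.6]
wrist_force: [-0.1, 0.4, -0.6]
time_s: 52.08
tool_pos: [551.2, -285.6, 24.7]
ee_rot: [0.259, -3.13, 0.003]
wrist_force: [-0.5, -0.2, -1.0]
finger_gap: 30.7
gripper_force: 80.0
time_s: 53.08
tool_pos: [579.8, -280.5, 24.6]
ee_rot: [0.259, -3.129, 0.003]
wrist_force: [-0.8, 0.3, -2.1]
finger_gap: 31.6
gripper_force: 80.0
```

```bash
for i in 1 2 3; do python3 -m inch '[{"hand":0.3,"x":0.15,"y":0.03,"z":0,"wx":0,"wy":0,"wz":0},{"hand":0.3,"x":0.15,"y":0.03,"z":0,"wx":0,"wy":0,"wz":0}]' | egrep 'tool_pos|wrist_force'; done
```

```text
tool_pos: [580.0, -280.4, 24.5]
wrist_force: [-4.1, -0.9, 1.9]
tool_pos: [580.1, -280.4, 24.5]
wrist_force: [-10.7, -1.9, 5.9]
tool_pos: [580.1, -280.4, 24.5]
wrist_force: [-16.1, -3.2, 9.1]
```

```bash
python3 -m inch '[{"hand":0.3,"x":-0.3,"y":0,"z":0,"wx":0,"wy":0,"wz":0},{"hand":0.55,"x":-0.4,"y":0,"z":0.1,"wx":0,"wy":0,"wz":0},{"hand":0.55,"x":-0.4,"y":0,"z":0.1,"wx":0,"wy":0,"wz":0},{"hand":0.55,"x":-0.4,"y":0,"z":0.1,"wx":0,"wy":0,"wz":0},{"hand":0.55,"x":-0.4,"y":0,"z":4,"wx":0,"wy":0,"wz":0},{"hand":0.55,"x":-2,"y":2,"z":9,"wx":0,"wy":0,"wz":-0.1},{"hand":0.55,"x":-4,"y":4,"z":13,"wx":0,"wy":0,"wz":-0.28},{"hand":0.55,"x":-6,"y":6,"z":15,"wx":0,"wy":0,"wz":-0.46},{"hand":0.55,"x":-8,"y":8,"z":15,"wx":0,"wy":0,"wz":-0.64},{"hand":0.55,"x":-8,"y":8,"z":15,"wx":0,"wy":0,"wz":-0.82},{"hand":0.55,"x":-8,"y":8,"z":15,"wx":0,"wy":0,"wz":-1.0},{"hand":0.55,"x":-8,"y":8,"z":15,"wx":0,"wy":0,"wz":-1.18},{"hand":0.55,"x":-8,"y":8,"z":15,"wx":0,"wy":0,"wz":-1.36},{"hand":0.55,"x":-8,"y":8,"z":15,"wx":0,"wy":0,"wz":-1.54}]' 60
python3 -m inch '[{"hand":0.55,"x":0,"y":0,"z":0,"wx":0,"wy":0,"wz":-0.18},{"hand":0.55,"x":0,"y":0,"z":0,"wx":0,"wy":0,"wz":-0.36},{"hand":0.55,"x":0,"y":0,"z":0,"wx":0,"wy":0,"wz":-0.54},{"hand":0.55,"x":0,"y":0,"z":0,"wx":0,"wy":0,"wz":-0.72},{"hand":0.55,"x":0,"y":0,"z":0,"wx":0,"wy":0,"wz":-0.9},{"hand":0.55,"x":0,"y":0,"z":0,"wx":0,"wy":0,"wz":-1.08},{"hand":0.55,"x":0,"y":0,"z":0,"wx":0,"wy":0,"wz":-1.26},{"hand":0.55,"x":0,"y":0,"z":0,"wx":0,"wy":0,"wz":-1.44},{"hand":0.55,"x":0,"y":0,"z":0,"wx":0,"wy":0,"wz":-1.6},{"hand":0.55,"x":0,"y":0,"z":0,"wx":0,"wy":0,"wz":-1.6},{"hand":0.55,"x":0,"y":0,"z":0,"wx":0,"wy":0,"wz":-1.6}]'
python3 - <<'E'
from h import *
w=camera("wrist");save(w,"h3");bay(w);print(get_state()["joint_positions"].round(2))
g=tcp(stop[2]-U*33,PB,F);u=(g[0]+[0,0,60],g[1]);d(u,n="pre");d(g)
E
```

```text
time_s: 55.58
tool_pos: [504.5, -199.4, 174.8]
ee_rot: [-1.999, -2.421, 0.0]
wrist_force: [0.8, 0.3, 0.3]
finger_gap: 47.0
gripper_force: 0.0
time_s: 56.95
tool_pos: [504.4, -199.5, 174.7]
ee_rot: [-3.129, -0.265, -0.002]
wrist_force: [-0.4, -0.3, 0.2]
finger_gap: 47.3
gripper_force: 0.0
bay label: min/max x -62.3 -15.5 y -75.1 -47.8 yaw off -0.3
bay label: min/max x -60.8 -17.1 y -14.7 13.7 yaw off -177.6
bay label: min/max x -60.8 -16.9 y 48.9 77.3 yaw off -181.1
[-0.6   0.12  1.75  0.    1.27  0.8 ]
pre xyz [6.34, -2.02, -9.19] w [-0.002, 0.001, 0.002] tcp [568.0, -220.0, 83.0]
 xyz [6.34, -2.02, -15.19] w [-0.002, 0.001, 0.002] tcp [568.0, -220.0, 23.0]
```

All three packs sit home. Next I take the finished pack out of the middle bay.

```bash
python3 -m inch '[{"hand":0.55,"x":3,"y":-1,"z":-4,"wx":0,"wy":0,"wz":0},{"hand":0.55,"x":6.3,"y":-2,"z":-9,"wx":0,"wy":0,"wz":0},{"hand":0.55,"x":6.3,"y":-2,"z":-12,"wx":0,"wy":0,"wz":0},{"hand":0.55,"x":6.3,"y":-2,"z":-14.5,"wx":0,"wy":0,"wz":0},{"hand":0.55,"x":6.3,"y":-2,"z":-15,"wx":0,"wy":0,"wz":0},{"hand":0.55,"x":6.3,"y":-2,"z":-15,"wx":0,"wy":0,"wz":0},{"hand":0.3,"x":6.3,"y":-2,"z":-15,"wx":0,"wy":0,"wz":0},{"hand":0.3,"x":6.3,"y":-2,"z":-15,"wx":0,"wy":0,"wz":0},{"hand":0.3,"x":6.3,"y":-2,"z":-15,"wx":0,"wy":0,"wz":0}]' 80
python3 -m inch '[{"hand":0.3,"x":-0.5,"y":-0.09,"z":0,"wx":0,"wy":0,"wz":0},{"hand":0.3,"x":-1.5,"y":-0.26,"z":0,"wx":0,"wy":0,"wz":0},{"hand":0.3,"x":-2.5,"y":-0.44,"z":0,"wx":0,"wy":0,"wz":0},{"hand":0.3,"x":-3.5,"y":-0.61,"z":0,"wx":0,"wy":0,"wz":0},{"hand":0.3,"x":-4.5,"y":-0.79,"z":0,"wx":0,"wy":0,"wz":0},{"hand":0.3,"x":-5.5,"y":-0.96,"z":0,"wx":0,"wy":0,"wz":0},{"hand":0.3,"x":-5.5,"y":-0.96,"z":3,"wx":0,"wy":0,"wz":0},{"hand":0.3,"x":-5.5,"y":-0.96,"z":8,"wx":0,"wy":0,"wz":0},{"hand":0.3,"x":-5.5,"y":-0.96,"z":12,"wx":0,"wy":0,"wz":0}]'
python3 - <<'E'
from h import *
g=tcp(Q[2],PF,F)
def T(c,a): return tcp(c,tilt(PF,-a),F)
pre=T(Q[2]+np.array([-3,-40,75.]),20);d(pre,n="pre")
E
```

```text
time_s: 58.12
tool_pos: [568.5, -220.3, 26.9]
ee_rot: [3.13, 0.262, 0.006]
wrist_force: [-1.2, 0.8, 6.0]
finger_gap: 30.8
gripper_force: 79.7
time_s: 59.25
tool_pos: [511.2, -229.1, 145.6]
ee_rot: [-3.129, -0.261, -0.0]
wrist_force: [0.4, -0.2, -0.1]
finger_gap: 30.9
gripper_force: 79.5
pre xyz [-1.61, 34.4, -3.9] w [-0.281, 0.251, 1.324] tcp [495.0, 115.0, 107.0]
```

```bash
python3 -m inch '[{"hand":0.3,"x":-0.2,"y":4,"z":0,"wx":-0.03,"wy":0.03,"wz":0.15},{"hand":0.3,"x":-0.4,"y":8,"z":0,"wx":-0.06,"wy":0.06,"wz":0.32},{"hand":0.3,"x":-0.6,"y":12,"z":0,"wx":-0.1,"wy":0.09,"wz":0.48},{"hand":0.3,"x":-0.8,"y":16,"z":0,"wx":-0.14,"wy":0.12,"wz":0.65},{"hand":0.3,"x":-1,"y":20,"z":0,"wx":-0.17,"wy":0.155,"wz":0.82},{"hand":0.3,"x":-1.2,"y":25,"z":0,"wx":-0.21,"wy":0.19,"wz":1.0},{"hand":0.3,"x":-1.4,"y":29,"z":0,"wx":-0.25,"wy":0.22,"wz":1.17},{"hand":0.3,"x":-1.6,"y":33,"z":-1,"wx":-0.281,"wy":0.251,"wz":1.324},{"hand":0.3,"x":-1.6,"y":34.4,"z":-3.5,"wx":-0.281,"wy":0.251,"wz":1.324},{"hand":0.3,"x":-1.6,"y":34.4,"z":-3.5,"wx":-0.281,"wy":0.251,"wz":1.324},{"hand":0.3,"x":-1.6,"y":34.4,"z":-3.5,"wx":-0.281,"wy":0.251,"wz":1.324}]'
cat >> h.py <<'E'
F2=(np.array([-20,0,4.9]),F[1])
def ins(q,th,e):  # finished pack: tail up th deg, bottom front corner at e (y,z from centre at rest)
    t=np.radians(th);cy=e[0]-33*np.cos(t)+10*np.sin(t);cz=e[1]+33*np.sin(t)+10*np.cos(t)
    # label up: bottom corner is below as well
    return tcp(q+cy*rz(CY)[:,1]+[0,0,cz],tilt(PF,-th),F2)
E
python3 - <<'E'
from h import *
p,r=cur();P=r@F2[1].T;C=p-P@F2[0]
q=Q[2];d(ins(q,20,(0,15)),n="a");d(ins(q,20,(0,0)),n="b")
b=ins(q,20,(0,0))
for th,e in [(20,(10,-6)),(20,(22,-9)),(17,(26,-9)),(13,(29,-9)),(9,(31,-9.3)),(5,(32,-9.5)),(2,(32.5,-9.7)),(0,(33,-10))]: d(ins(q,th,e),b,f"{th}{e}")
# check the held pack with the side camera
w=camera("side");save(w,"f4");n=[[-33,17,10],[-33,-17,10],[33,-17,10],[33,17,10],[33,17,-10],[33,-17,-10]]
x,y=map(int,proj(w,C));pr=np.array([proj(w,C+P@np.array(k)) for k in n])
a=w["color"][y-50:y+50,x-70:x+70,::-1];cv2.imwrite("pics/f4c.png",cv2.resize(a,None,fx=5,fy=5));print(((pr-[x-70,y-50])*5).round().tolist())
E
```

```text
time_s: 60.62
tool_pos: [496.3, 113.8, 110.1]
ee_rot: [2.103, 1.968, -0.37]
wrist_force: [0.2, -0.3, -0.5]
finger_gap: 30.8
gripper_force: 79.6
a xyz [0.02, 1.49, -3.9] w [-0.0, 0.0, -0.0] tcp [496.0, 129.0, 71.0]
b xyz [0.02, 1.49, -5.4] w [-0.0, 0.0, -0.0] tcp [496.0, 129.0, 56.0]
20(10, -6) xyz [0.07, 1.0, -0.6] w [0.0, 0.0, 0.0] tcp [497.0, 139.0, 50.0]
20(22, -9) xyz [0.15, 2.2, -0.9] w [0.0, 0.0, 0.0] tcp [498.0, 151.0, 47.0]
17(26, -9) xyz [0.16, 2.43, -1.14] w [0.052, -0.003, 0.0] tcp [498.0, 153.0, 45.0]
13(29, -9) xyz [0.17, 2.54, -1.47] w [0.122, -0.008, 0.0] tcp [498.0, 154.0, 41.0]
9(31, -9.3) xyz [0.17, 2.56, -1.84] w [0.192, -0.013, 0.0] tcp [498.0, 154.0, 38.0]
5(32, -9.5) xyz [0.17, 2.52, -2.22] w [0.261, -0.017, 0.0] tcp [498.0, 154.0, 34.0]
2(32.5, -9.7) xyz [0.16, 2.47, -2.51] w [0.313, -0.021, 0.0] tcp [498.0, 153.0, 31.0]
0(33, -10) xyz [0.16, 2.47, -2.72] w [0.348, -0.023, 0.0] tcp [498.0, 153.0, 29.0]
[[419.0, 155.0], [315.0, 145.0], [282.0, 323.0], [391.0, 334.0], [394.0, 366.0], [287.0, 354.0]]
```

View pics/f4c.png

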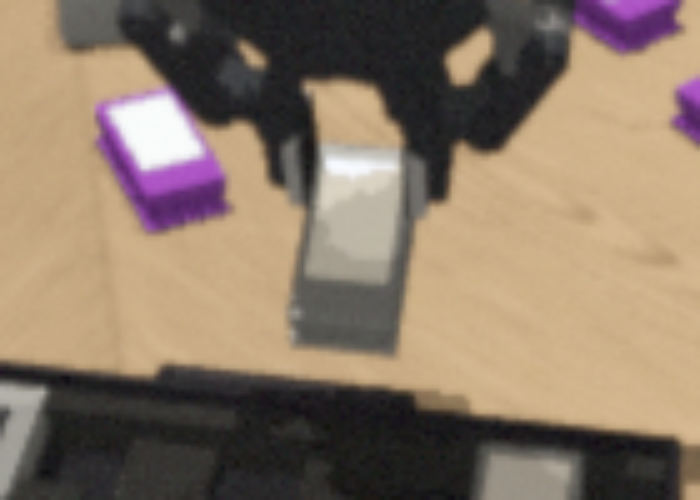

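The side crop shows the finished pack held tail-high, label up, at (355,250). It is within about 3 mm of prediction and lined up with the empty pocket. Now I insert it while watching the forces.

```bash
python3 -m inch '[{"hand":0.3,"x":0.02,"y":1.5,"z":-2.5,"wx":-0.03,"wy":0,"wz":0},{"hand":0.3,"x":0.02,"y":1.5,"z":-4,"wx":-0.03,"wy":0,"wz":0},{"hand":0.3,"x":0.02,"y":1.5,"z":-5.4,"wx":-0.03,"wy":0,"wz":0},{"hand":0.3,"x":0.02,"y":1.5,"z":-5.4,"wx":-0.03,"wy":0,"wz":0}]'
python3 -m inch '[{"hand":0.3,"x":0.07,"y":1,"z":-0.6,"wx":0,"wy":0,"wz":0},{"hand":0.3,"x":0.12,"y":1.6,"z":-0.8,"wx":0,"wy":0,"wz":0},{"hand":0.3,"x":0.15,"y":2.2,"z":-0.9,"wx":0,"wy":0,"wz":0},{"hand":0.3,"x":0.15,"y":2.2,"z":-0.9,"wx":0,"wy":0,"wz":0}]'
python3 - <<'E'
from h import *
q=Q[2]
for th,e in [(20,(22,-9)),(17,(26,-9)),(13,(29,-9)),(9,(31,-9.3)),(5,(32,-9.5)),(2,(32.5,-9.7)),(0,(33,-10))]: d(ins(q,th,e),n=f"{th}{e}")
E
```

```text
time_s: 61.18
tool_pos: [495.8, 128.9, 54.9]
ee_rot: [2.086, 1.951, -0.399]
wrist_force: [0.7, -0.7, -0.3]
finger_gap: 30.6
gripper_force: 79.6
time_s: 61.68
tool_pos: [498.3, 152.5, 46.9]
ee_rot: [2.084, 1.951, -0.395]
wrist_force: [-0.0, 0.3, -1.1]
finger_gap: 30.8
gripper_force: 79.6
20(22, -9) xyz [-0.04, -0.17, 0.03] w [0.029, 0.001, -0.002] tcp [498.0, 151.0, 47.0]
17(26, -9) xyz [-0.02, 0.06, -0.21] w [0.081, -0.002, -0.002] tcp [498.0, 153.0, 45.0]
13(29, -9) xyz [-0.01, 0.17, -0.54] w [0.151, -0.007, -0.001] tcp [498.0, 154.0, 41.0]
9(31, -9.3) xyz [-0.01, 0.19, -0.92] w [0.22, -0.012, -0.001] tcp [498.0, 154.0, 38.0]
5(32, -9.5) xyz [-0.02, 0.15, -1.29] w [0.29, -0.016, -0.001] tcp [498.0, 154.0, 34.0]
2(32.5, -9.7) xyz [-0.02, 0.1, -1.58] w [0.342, -0.02, -0.001] tcp [498.0, 153.0, 31.0]
0(33, -10) xyz [-0.02, 0.1, -1.8] w [0.377, -0.022, -0.001] tcp [498.0, 153.0, 29.0]
```

```bash
python3 -m inch '[{"hand":0.3,"x":-0.02,"y":0.12,"z":-0.21,"wx":0.08,"wy":0,"wz":0},{"hand":0.3,"x":-0.01,"y":0.25,"z":-0.54,"wx":0.15,"wy":-0.007,"wz":0},{"hand":0.3,"x":-0.01,"y":0.3,"z":-0.92,"wx":0.22,"wy":-0.012,"wz":0},{"hand":0.3,"x":-0.01,"y":0.3,"z":-0.92,"wx":0.22,"wy":-0.012,"wz":0}]'
python3 -m inch '[{"hand":0.3,"x":0,"y":-0.03,"z":-0.37,"wx":0.07,"wy":-0.004,"wz":0},{"hand":0.3,"x":0,"y":-0.06,"z":-0.66,"wx":0.12,"wy":-0.008,"wz":0},{"hand":0.3,"x":0,"y":-0.06,"z":-0.8,"wx":0.157,"wy":-0.01,"wz":0},{"hand":0.3,"x":0,"y":-0.06,"z":-0.8,"wx":0.157,"wy":-0.01,"wz":0}]'
```

```text
time_s: 62.18
tool_pos: [497.9, 153.9, 37.7]
ee_rot: [2.213, 2.068, -0.175]
wrist_force: [-0.1, 0.3, -1.2]
finger_gap: 30.7
gripper_force: 79.6
time_s: 62.68
tool_pos: [498.0, 154.0, 29.6]
ee_rot: [2.294, 2.146, -0.003]
wrist_force: [1.2, 0.9, -0.9]
finger_gap: 30.4
gripper_force: 79.6
```

```bash
for i in 1 2 3; do python3 -m inch '[{"hand":0.3,"x":0,"y":0,"z":-0.08,"wx":0,"wy":0,"wz":0},{"hand":0.3,"x":0,"y":0,"z":-0.08,"wx":0,"wy":0,"wz":0}]' | egrep 'tool_pos|wrist_force'; done
```

```text
tool_pos: [498.1, 154.5, 28.9]
wrist_force: [-0.1, -0.7, 1.2]
tool_pos: [498.1, 154.5, 28.8]
wrist_force: [-3.7, -1.0, 8.6]
tool_pos: [498.2, 154.5, 28.8]
wrist_force: [-6.7, -1.0, 15.6]
```

Contact with the floor. I'll release, back up and measure.

```bash
python3 -m inch '[{"hand":0.3,"x":0,"y":0,"z":0.15,"wx":0,"wy":0,"wz":0},{"hand":0.52,"x":0,"y":0,"z":0.15,"wx":0,"wy":0,"wz":0},{"hand":0.52,"x":0,"y":0,"z":0.15,"wx":0,"wy":0,"wz":0},{"hand":0.52,"x":0,"y":0,"z":0.15,"wx":0,"wy":0,"wz":0},{"hand":0.52,"x":0,"y":0,"z":3,"wx":0,"wy":0,"wz":0},{"hand":0.52,"x":0,"y":0,"z":8,"wx":0,"wy":0,"wz":0},{"hand":0.54,"x":6,"y":0,"z":12,"wx":0,"wy":0,"wz":0},{"hand":0.54,"x":6,"y":0,"z":12,"wx":0,"wy":0,"wz":0},{"hand":0.54,"x":6,"y":0,"z":12,"wx":0,"wy":0,"wz":0}]' 70
cat >> h.py <<'E'
def pocketlabels(w):
    g=w["color"].astype(int);m=((g.min(2)>150)&(g.max(2)-g.min(2)<30)).astype(np.uint8);M=rz(-CY)
    for k in cv2.findContours(m,0,2)[0]:
        if cv2.contourArea(k)<400: continue
        b=cv2.boxPoints(cv2.minAreaRect(k));q=np.array([plane(w,*p,34) for p in b]);l=(M@(q-np.array([499.4,173.4,34])).T).T
        if abs(l[:,1].mean())<60: print("label x",l[:,0].min().round(1),l[:,0].max().round(1),"y",l[:,1].min().round(1),l[:,1].max().round(1))
E
python3 - <<'E'
from h import *
w=camera("wrist");save(w,"k1");pocketlabels(w);brass(w);b,_=blobs(w,(20,120,120),(35,255,255),40,None,9);print([(plane(w,u,v,34).round(1),a) for u,v,a in b])
g=tcp(Q[4],PC,A);u=(g[0]+[0,0,90],g[1]);d(u,n="pre4")
E
```

```text
time_s: 64.55
tool_pos: [557.9, 154.2, 146.7]
ee_rot: [-2.293, -2.146, 0.001]
wrist_force: [-0.4, 0.4, -0.1]
finger_gap: 46.2
gripper_force: 0.0
label x -14.3 12.3 y -28.7 -4.6
label x 103.4 138.8 y -33.8 26.7
label x -20.1 16.1 y -9.3 25.1
label x -77.9 -42.7 y -29.1 28.6
strip->pack centre [750.8 110.5] 133
[(array([620.7, 187.3,  34. ]), 301), (array([752.3, 132.5,  34. ]), 133)]
pre4 xyz [6.23, 0.72, -4.26] w [0.523, -0.038, -0.001] tcp [619.0, 161.0, 103.0]
```

Run:
```python
from h import *
w={**camera("wrist")};g=cv2.cvtColor(w["color"],cv2.COLOR_RGB2GRAY)
for nm,c in (("fin",np.array([499.4,173.4])),("chg",np.array([439.5,177.4]))):
    ex,ey=rz(CY)[:2,0],rz(CY)[:2,1]
    f=lambda s,t:int(cv2.getRectSubPix(g,(3,1),tuple(map(float,proj(w,[*(c+s*ex+t*ey),34]))))[0].mean())
    for s in (-8,8): print(nm,s,[(t,f(s,t)) for t in list(range(-40,-20,2))+list(range(12,34,2))])
    for t in (-20,5): print(nm,"t",t,[(s,f(s,t)) for s in range(-22,23,2)])
```

```text
fin -8 [(-40, 29), (-38, 30), (-36, 30), (-34, 30), (-32, 93), (-30, 126), (-28, 126), (-26, 234), (-24, 237), (-22, 238), (12, 255), (14, 255), (16, 255), (18, 235), (20, 234), (22, 235), (24, 235), (26, 98), (28, 58), (30, 59), (32, 60)]
fin 8 [(-40, 30), (-38, 30), (-36, 30), (-34, 30), (-32, 100), (-30, 127), (-28, 127), (-26, 234), (-24, 238), (-22, 238), (12, 255), (14, 255), (16, 255), (18, 207), (20, 236), (22, 236), (24, 236), (26, 96), (28, 57), (30, 56), (32, 56)]
fin t -20 [(-22, 26), (-20, 26), (-18, 43), (-16, 114), (-14, 191), (-12, 237), (-10, 237), (-8, 237), (-6, 238), (-4, 238), (-2, 238), (0, 238), (2, 238), (4, 238), (6, 238), (8, 238), (10, 238), (12, 184), (14, 121), (16, 92), (18, 86), (20, 29), (22, 27)]
fin t 5 [(-22, 39), (-20, 30), (-18, 75), (-16, 217), (-14, 250), (-12, 255), (-10, 254), (-8, 232), (-6, 228), (-4, 227), (-2, 227), (0, 225), (2, 220), (4, 211), (6, 241), (8, 255), (10, 254), (12, 231), (14, 190), (16, 128), (18, 128), (20, 39), (22, 39)]
chg -8 [(-40, 50), (-38, 52), (-36, 52), (-34, 51), (-32, 68), (-30, 120), (-28, 122), (-26, 151), (-2
[... 198 characters left out ...]
), (-30, 122), (-28, 124), (-26, 146), (-24, 236), (-22, 236), (12, 255), (14, 255), (16, 255), (18, 254), (20, 241), (22, 242), (24, 241), (26, 105), (28, 63), (30, 63), (32, 61)]
chg t -20 [(-22, 25), (-20, 25), (-18, 25), (-16, 54), (-14, 116), (-12, 198), (-10, 211), (-8, 211), (-6, 211), (-4, 214), (-2, 222), (0, 235), (2, 235), (4, 235), (6, 235), (8, 236), (10, 236), (12, 230), (14, 140), (16, 111), (18, 82), (20, 83), (22, 108)]
chg t 5 [(-22, 38), (-20, 45), (-18, 49), (-16, 116), (-14, 234), (-12, 254), (-10, 255), (-8, 255), (-6, 255), (-4, 255), (-2, 255), (0, 255), (2, 255), (4, 255), (6, 255), (8, 255), (10, 255), (12, 254), (14, 241), (16, 211), (18, 111), (20, 92), (22, 126)]
```

The finished pack's tail and label edges match the charged pack's within about 1.5 mm, so it is stowed. Now the last spent pack, in pocket 4.

```bash
python3 -m inch '[{"hand":0.54,"x":2,"y":0.3,"z":0,"wx":0.17,"wy":-0.012,"wz":0},{"hand":0.54,"x":4,"y":0.6,"z":-1,"wx":0.34,"wy":-0.025,"wz":0},{"hand":0.54,"x":6.2,"y":0.7,"z":-3,"wx":0.523,"wy":-0.038,"wz":0},{"hand":0.54,"x":6.2,"y":0.7,"z":-4.3,"wx":0.523,"wy":-0.038,"wz":0},{"hand":0.54,"x":6.2,"y":0.7,"z":-4.3,"wx":0.523,"wy":-0.038,"wz":0},{"hand":0.54,"x":6.2,"y":0.7,"z":-4.3,"wx":0.523,"wy":-0.038,"wz":0}]' 70
python3 - <<'E'
from h import *
d(tcp(Q[4],PC,A));w=camera("wrist");save(w,"p4");brass(w)
E
```

```text
time_s: 65.4
tool_pos: [619.5, 162.5, 104.9]
ee_rot: [-1.995, -1.872, -0.538]
wrist_force: [-0.4, 0.6, -0.9]
finger_gap: 46.0
gripper_force: 0.0
 xyz [-0.06, -0.11, -9.19] w [0.001, 0.004, -0.002] tcp [619.0, 161.0, 13.0]
strip->pack centre [619.4 166.2] 441
```

```bash
python3 -m inch '[{"hand":0.54,"x":-0.06,"y":-0.05,"z":-3,"wx":0,"wy":0,"wz":0},{"hand":0.54,"x":-0.06,"y":-0.08,"z":-6,"wx":0,"wy":0,"wz":0},{"hand":0.54,"x":-0.06,"y":-0.08,"z":-8.3,"wx":0,"wy":0,"wz":0},{"hand":0.54,"x":-0.06,"y":-0.08,"z":-9.2,"wx":0,"wy":0,"wz":0},{"hand":0.54,"x":-0.06,"y":-0.08,"z":-9.2,"wx":0,"wy":0,"wz":0},{"hand":0.3,"x":-0.06,"y":-0.08,"z":-9.2,"wx":0,"wy":0,"wz":0},{"hand":0.3,"x":-0.06,"y":-0.08,"z":-9.2,"wx":0,"wy":0,"wz":0},{"hand":0.3,"x":-0.06,"y":-0.08,"z":-9.2,"wx":0,"wy":0,"wz":0}]' 70
python3 -m inch '[{"hand":0.3,"x":0,"y":-0.15,"z":0.31,"wx":-0.07,"wy":0.005,"wz":0},{"hand":0.3,"x":-0.01,"y":-0.22,"z":0.63,"wx":-0.157,"wy":0.01,"wz":0},{"hand":0.3,"x":-0.02,"y":-0.31,"z":0.95,"wx":-0.244,"wy":0.016,"wz":0},{"hand":0.3,"x":-0.05,"y":-0.81,"z":1.32,"wx":-0.348,"wy":0.023,"wz":0},{"hand":0.3,"x":-0.05,"y":-0.81,"z":1.32,"wx":-0.348,"wy":0.023,"wz":0},{"hand":0.3,"x":-0.12,"y":-1.75,"z":1.66,"wx":-0.348,"wy":0.023,"wz":0},{"hand":0.3,"x":-0.2,"y":-2.9,"z":2.1,"wx":-0.348,"wy":0.023,"wz":0},{"hand":0.3,"x":-0.28,"y":-4.2,"z":2.6,"wx":-0.348,"wy":0.023,"wz":0},{"hand":0.3,"x":-0.28,"y":-5,"z":6,"wx":-0.348,"wy":0.023,"wz":0},{"hand":0.3,"x":-0.28,"y":-6,"z":8,"wx":-0.348,"wy":0.023,"wz":0}]'
python3 - <<'E'
from h import *
S=np.array([490,0,33.5]);d(tcp(S+[0,0,40],ST,A),n="stand+40")
E
```

```text
time_s: 66.45
tool_pos: [620.7, 160.2, 13.9]
ee_rot: [-1.997, -1.871, -0.542]
wrist_force: [-0.2, -1.8, 6.0]
finger_gap: 32.5
gripper_force: 70.1
time_s: 67.7
tool_pos: [617.2, 98.9, 93.9]
ee_rot: [-2.204, -2.063, -0.199]
wrist_force: [-0.7, 0.7, -1.4]
finger_gap: 32.7
gripper_force: 69.6
stand+40 xyz [-12.8, -10.99, -1.64] w [-1.22, 0.086, -0.003] tcp [489.0, -11.0, 78.0]
```

```bash
python3 -m inch '[{"hand":0.3,"x":-3,"y":-2,"z":2,"wx":-0.18,"wy":0.01,"wz":0},{"hand":0.3,"x":-6,"y":-5,"z":2,"wx":-0.36,"wy":0.03,"wz":0},{"hand":0.3,"x":-9,"y":-8,"z":2,"wx":-0.54,"wy":0.04,"wz":0},{"hand":0.3,"x":-12,"y":-11,"z":2,"wx":-0.72,"wy":0.05,"wz":0},{"hand":0.3,"x":-12.8,"y":-11,"z":2,"wx":-0.9,"wy":0.06,"wz":0},{"hand":0.3,"x":-12.8,"y":-11,"z":1,"wx":-1.08,"wy":0.07,"wz":0},{"hand":0.3,"x":-12.8,"y":-11,"z":-1.7,"wx":-1.22,"wy":0.083,"wz":0},{"hand":0.3,"x":-12.8,"y":-11,"z":-3.5,"wx":-1.22,"wy":0.083,"wz":0},{"hand":0.3,"x":-12.8,"y":-11,"z":-5.2,"wx":-1.22,"wy":0.083,"wz":0},{"hand":0.3,"x":-12.8,"y":-11,"z":-5.4,"wx":-1.22,"wy":0.083,"wz":0},{"hand":0.3,"x":-12.8,"y":-11,"z":-5.4,"wx":-1.22,"wy":0.083,"wz":0}]'
for i in 1 2 3 4; do python3 -m inch '[{"hand":0.3,"x":0,"y":0,"z":-0.1,"wx":0,"wy":0,"wz":0},{"hand":0.3,"x":0,"y":0,"z":-0.1,"wx":0,"wy":0,"wz":0}]' | egrep 'tool_pos|wrist_force'; done
```

```text
time_s: 69.08
tool_pos: [489.5, -9.9, 39.5]
ee_rot: [1.645, 1.539, -0.947]
wrist_force: [-0.5, 0.9, -0.8]
finger_gap: 32.5
gripper_force: 70.0
tool_pos: [488.9, -9.6, 37.8]
wrist_force: [0.3, 0.2, -0.5]
tool_pos: [489.0, -9.5, 37.7]
wrist_force: [-1.5, 2.1, 6.7]
tool_pos: [488.9, -9.5, 37.7]
wrist_force: [-4.2, 4.1, 12.1]
tool_pos: [489.0, -9.5, 37.7]
wrist_force: [-6.0, 6.0, 16.3]
```

```bash
python3 -m inch '[{"hand":0.3,"x":0,"y":0,"z":0.25,"wx":0,"wy":0,"wz":0},{"hand":0.45,"x":0,"y":0,"z":0.28,"wx":0,"wy":0,"wz":0},{"hand":0.6,"x":0,"y":0,"z":0.28,"wx":0,"wy":0,"wz":0},{"hand":0.6,"x":0,"y":0,"z":0.28,"wx":0,"wy":0,"wz":0},{"hand":0.6,"x":0.12,"y":1.7,"z":1.26,"wx":0,"wy":0,"wz":0},{"hand":0.6,"x":0.3,"y":4.3,"z":2.76,"wx":0,"wy":0,"wz":0},{"hand":0.6,"x":0.5,"y":7.8,"z":4.7,"wx":0,"wy":0,"wz":0},{"hand":0.6,"x":0.5,"y":8,"z":10,"wx":0,"wy":0,"wz":0},{"hand":0.6,"x":0.5,"y":8,"z":14,"wx":0,"wy":0,"wz":0},{"hand":0.6,"x":0.4,"y":7,"z":15,"wx":0.18,"wy":-0.01,"wz":0},{"hand":0.6,"x":0.3,"y":5,"z":15,"wx":0.36,"wy":-0.02,"wz":0},{"hand":0.6,"x":0.2,"y":3,"z":15,"wx":0.54,"wy":-0.04,"wz":0},{"hand":0.6,"x":0.1,"y":1,"z":15,"wx":0.72,"wy":-0.05,"wz":0},{"hand":0.6,"x":0,"y":-1,"z":15,"wx":0.9,"wy":-0.06,"wz":0},{"hand":0.6,"x":-0.1,"y":-3,"z":15,"wx":1.08,"wy":-0.07,"wz":0},{"hand":0.6,"x":-0.2,"y":-5,"z":15,"wx":1.26,"wy":-0.09,"wz":0},{"hand":0.6,"x":-0.3,"y":-7,"z":15,"wx":1.44,"wy":-0.1,"wz":0}]' >/dev/null
python3 -m inch '[{"hand":0.6,"x":-0.2,"y":-0.3,"z":-2,"wx":0.18,"wy":-0.01,"wz":0},{"hand":0.6,"x":-0.26,"y":-0.32,"z":-4,"wx":0.36,"wy":-0.02,"wz":0},{"hand":0.6,"x":-0.26,"y":-0.32,"z":-7,"wx":0.54,"wy":-0.03,"wz":0},{"hand":0.6,"x":-0.26,"y":-0.32,"z":-9.6,"wx":0.646,"wy":-0.037,"wz":0},{"hand":0.6,"x":-0.26,"y":-0.32,"z":-9.6,"wx":0.646,"wy":-0.037,"wz":0},{"hand":0.6,"x":-0.26,"y":-0.32,"z":-9.6,"wx":0.646,"wy":-0.037,"wz":0}]'
python3 - <<'E'
from h import *
S=np.array([490,0,33.]);d(tcp(S,ST,B));w=camera("wrist");save(w,"b4");tail(w,S)
E
```

```text
time_s: 72.95
tool_pos: [483.9, -82.9, 89.7]
ee_rot: [-1.65, -1.543, -0.945]
wrist_force: [0.2, -0.5, 0.7]
finger_gap: 51.1
gripper_force: 0.0
 xyz [0.57, 7.74, -4.27] w [0.007, -0.0, 0.0] tcp [490.0, -5.0, 47.0]
pred label-side edge [[295.0, 233.0], [350.0, 233.0], [344.0, 293.0], [299.0, 293.0]]
[[241, 109, 38, 43, 1117], [301, 109, 35, 34, 1098], [294, 210, 52, 23, 772]]
```

```bash
python3 -m inch '[{"hand":0.6,"x":0.1,"y":2,"z":-1.1,"wx":0,"wy":0,"wz":0},{"hand":0.6,"x":0.2,"y":4,"z":-2.2,"wx":0,"wy":0,"wz":0},{"hand":0.6,"x":0.35,"y":6,"z":-3.3,"wx":0,"wy":0,"wz":0},{"hand":0.6,"x":0.5,"y":7.75,"z":-4.25,"wx":0,"wy":0,"wz":0},{"hand":0.6,"x":0.5,"y":7.75,"z":-4.25,"wx":0,"wy":0,"wz":0},{"hand":0.3,"x":0.5,"y":7.75,"z":-4.25,"wx":0,"wy":0,"wz":0},{"hand":0.3,"x":0.5,"y":7.75,"z":-4.25,"wx":0,"wy":0,"wz":0},{"hand":0.3,"x":0.5,"y":7.75,"z":-4.25,"wx":0,"wy":0,"wz":0}]' 70
python3 -m inch '[{"hand":0.3,"x":0,"y":-1,"z":3,"wx":0,"wy":0,"wz":0},{"hand":0.3,"x":0,"y":-1,"z":6,"wx":-0.1,"wy":0.006,"wz":0},{"hand":0.3,"x":0,"y":-2,"z":6,"wx":-0.28,"wy":0.02,"wz":0},{"hand":0.3,"x":0,"y":-3,"z":6,"wx":-0.46,"wy":0.03,"wz":0},{"hand":0.3,"x":0,"y":-4,"z":6,"wx":-0.64,"wy":0.04,"wz":0},{"hand":0.3,"x":0,"y":-5,"z":6,"wx":-0.82,"wy":0.055,"wz":0},{"hand":0.3,"x":0,"y":-5,"z":6,"wx":-1.0,"wy":0.068,"wz":0},{"hand":0.3,"x":0,"y":-5,"z":6,"wx":-1.18,"wy":0.08,"wz":0},{"hand":0.3,"x":0,"y":-5,"z":5,"wx":-1.36,"wy":0.09,"wz":0},{"hand":0.3,"x":0,"y":-5,"z":4,"wx":-1.563,"wy":0.105,"wz":0},{"hand":0.3,"x":0,"y":-5,"z":3,"wx":-1.563,"wy":0.105,"wz":0},{"hand":0.3,"x":0.2,"y":-5.4,"z":0,"wx":-1.563,"wy":0.105,"wz":0},{"hand":0.3,"x":0.2,"y":-5.4,"z":-2,"wx":-1.563,"wy":0.105,"wz":0},{"hand":0.3,"x":0.2,"y":-5.4,"z":-2.4,"wx":-1.563,"wy":0.105,"wz":0},{"hand":0.3,"x":0.2,"y":-5.4,"z":-2.4,"wx":-1.563,"wy":0.105,"wz":0}]'
for i in 1 2 3 4; do python3 -m inch '[{"hand":0.3,"x":0,"y":0,"z":-0.1,"wx":0,"wy":0,"wz":0},{"hand":0.3,"x":0,"y":0,"z":-0.1,"wx":0,"wy":0,"wz":0}]' | egrep 'tool_pos|wrist_force'; done
```

```text
time_s: 74.0
tool_pos: [488.4, -6.0, 45.9]
ee_rot: [-1.651, -1.539, -0.946]
wrist_force: [0.4, 0.6, 1.3]
finger_gap: 30.5
gripper_force: 69.1
time_s: 75.88
tool_pos: [490.2, -60.0, 22.1]
ee_rot: [2.002, 1.864, -0.534]
wrist_force: [1.0, -0.0, -0.5]
finger_gap: 30.7
gripper_force: 69.4
tool_pos: [490.5, -59.3, 21.3]
wrist_force: [-0.5, 0.1, -0.7]
tool_pos: [489.9, -59.2, 19.6]
wrist_force: [-0.4, -0.7, -0.9]
tool_pos: [489.8, -59.2, 18.5]
wrist_force: [0.3, -0.2, -0.6]
tool_pos: [490.0, -59.3, 17.6]
wrist_force: [0.2, -0.4, -0.9]
```

```bash
for i in 1 2; do python3 -m inch '[{"hand":0.3,"x":0,"y":0,"z":-0.08,"wx":0,"wy":0,"wz":0},{"hand":0.3,"x":0,"y":0,"z":-0.08,"wx":0,"wy":0,"wz":0}]' | egrep 'tool_pos|wrist_force'; done
python3 - <<'E'
from h import *
p,r=cur();LY=tilt(ST,-90);C=p-LY@B[0];print("C",C)
E
python3 -m inch '[{"hand":0.3,"x":0,"y":0,"z":0.1,"wx":0,"wy":0,"wz":0},{"hand":0.55,"x":0,"y":0,"z":0.1,"wx":0,"wy":0,"wz":0},{"hand":0.55,"x":0,"y":0,"z":0.1,"wx":0,"wy":0,"wz":0},{"hand":0.55,"x":0,"y":0,"z":0.1,"wx":0,"wy":0,"wz":0},{"hand":0.55,"x":0,"y":1.2,"z":2.2,"wx":0,"wy":0,"wz":0},{"hand":0.55,"x":0,"y":3,"z":5.5,"wx":0,"wy":0,"wz":0},{"hand":0.55,"x":0,"y":2,"z":9,"wx":0.18,"wy":-0.01,"wz":0},{"hand":0.55,"x":0,"y":1,"z":9,"wx":0.36,"wy":-0.02,"wz":0},{"hand":0.55,"x":0,"y":1,"z":9,"wx":0.524,"wy":-0.037,"wz":0},{"hand":0.55,"x":0,"y":1,"z":9,"wx":0.524,"wy":-0.037,"wz":0},{"hand":0.55,"x":0,"y":1,"z":9,"wx":0.524,"wy":-0.037,"wz":0}]'
python3 - <<'E'
from h import *
LY=tilt(ST,-90);C=np.array([489.3,-73.3,10]);w=camera("wrist");save(w,"y4")
g=tcp(C,LY,FP);d(g,n="grip");u=(g[0]+[0,0,90],g[1]);b=tcp(stop[2]-U*(33+54)+[0,0,40],PB,FP);d(b,u,"bay2+40")
gr=cv2.cvtColor(w["color"],cv2.COLOR_RGB2GRAY)
f=lambda s,t:int(gr[tuple(int(round(a)) for a in proj(w,C+LY@np.array([t,s,10]))[::-1])])
for t in (-20,0,20):print(t,[(s,f(s,t)) for s in range(-24,25,3)])
print([(t,f(0,t)) for t in range(-42,43,3)])
E
```

```text
tool_pos: [490.0, -59.3, 17.4]
wrist_force: [-1.7, 2.2, 5.6]
tool_pos: [490.1, -59.3, 17.4]
wrist_force: [-4.5, 4.7, 10.9]
C [489.14354981 -73.28613495  11.89690459]
time_s: 78.75
tool_pos: [489.4, -49.0, 105.5]
ee_rot: [-2.298, -2.142, -0.0]
wrist_force: [-0.0, -0.8, -0.4]
finger_gap: 46.8
gripper_force: 0.0
grip xyz [0.12, -0.49, -9.44] w [-0.001, -0.0, 0.002] tcp [491.0, -53.0, 11.0]
bay2+40 xyz [2.4, -17.55, -3.8] w [-0.0, -0.0, 1.808] tcp [515.0, -229.0, 63.0]
-20 [(-24, 71), (-21, 63), (-18, 59), (-15, 61), (-12, 141), (-9, 140), (-6, 140), (-3, 141), (0, 141), (3, 141), (6, 175), (9, 175), (12, 102), (15, 69), (18, 74), (21, 72), (24, 79)]
0 [(-24, 99), (-21, 100), (-18, 82), (-15, 69), (-12, 173), (-9, 173), (-6, 171), (-3, 172), (0, 174), (3, 172), (6, 173), (9, 172), (12, 153), (15, 67), (18, 81), (21, 82), (24, 82)]
20 [(-24, 98), (-21, 105), (-18, 92), (-15, 101), (-12, 100), (-9, 101), (-6, 102), (-3, 101), (0, 173), (3, 173), (6, 171), (9, 174), (12, 173), (15, 150), (18, 152), (21, 172), (24, 177)]
[(-42, 122), (-39, 61), (-36, 40), (-33, 133), (-30, 134), (-27, 245), (-24, 245), (-21, 140), (-18, 141), (-15, 174), (-12, 175), (-9, 217), (-6, 173), (-3, 173), (0, 174), (3, 172), (6, 172), (9, 172), (12, 172), (15, 168), (18, 173), (21, 173), (24, 173), (27, 171), (30, 159), (33, 173), (36, 174), (39, 174), (42, 177)]
```

```bash
python3 -m inch '[{"hand":0.55,"x":0.1,"y":-0.54,"z":-4,"wx":0,"wy":0,"wz":0},{"hand":0.55,"x":0.1,"y":-0.54,"z":-7,"wx":0,"wy":0,"wz":0},{"hand":0.55,"x":0.1,"y":-0.5,"z":-9.4,"wx":0,"wy":0,"wz":0},{"hand":0.55,"x":0.1,"y":-0.5,"z":-9.4,"wx":0,"wy":0,"wz":0},{"hand":0.3,"x":0.1,"y":-0.5,"z":-9.4,"wx":0,"wy":0,"wz":0},{"hand":0.3,"x":0.1,"y":-0.5,"z":-9.4,"wx":0,"wy":0,"wz":0},{"hand":0.3,"x":0.1,"y":-0.5,"z":-9.4,"wx":0,"wy":0,"wz":0}]' 80
python3 -m inch '[{"hand":0.3,"x":0,"y":0,"z":4,"wx":0,"wy":0,"wz":0},{"hand":0.3,"x":0,"y":0,"z":8,"wx":0,"wy":0,"wz":0.1},{"hand":0.3,"x":0.3,"y":-2,"z":10,"wx":0,"wy":0,"wz":0.28},{"hand":0.3,"x":0.6,"y":-4,"z":10,"wx":0,"wy":0,"wz":0.46},{"hand":0.3,"x":0.9,"y":-6,"z":10,"wx":0,"wy":0,"wz":0.64},{"hand":0.3,"x":1.2,"y":-8,"z":10,"wx":0,"wy":0,"wz":0.82},{"hand":0.3,"x":1.5,"y":-10,"z":10,"wx":0,"wy":0,"wz":1.0},{"hand":0.3,"x":1.8,"y":-12,"z":10,"wx":0,"wy":0,"wz":1.18},{"hand":0.3,"x":2.1,"y":-14,"z":10,"wx":0,"wy":0,"wz":1.36},{"hand":0.3,"x":2.4,"y":-16,"z":9,"wx":0,"wy":0,"wz":1.54},{"hand":0.3,"x":2.4,"y":-17.5,"z":7,"wx":0,"wy":0,"wz":1.72},{"hand":0.3,"x":2.4,"y":-17.5,"z":5.2,"wx":0,"wy":0,"wz":1.808},{"hand":0.3,"x":2.4,"y":-17.5,"z":5.2,"wx":0,"wy":0,"wz":1.808}]'
python3 - <<'E'
from h import *
d(tcp(stop[2]-U*(33+54)+[0,0,2],PB,FP))
w=camera("side");save(w,"v4");bl=cv2.cvtColor(w["color"],cv2.COLOR_RGB2GRAY)
p,r=cur();P=r@FP[1].T;C=p-P@np.array([-20,0,2.5]);x=[proj(w,C+P@np.array(k)) for k in ([-4,0,10],[20,0,10],[28,0,10],[40,0,10])]
print([(np.round(q).tolist(),int(bl[int(q[1]),int(q[0])])) for q in x])
E
```

```text
time_s: 79.68
tool_pos: [491.7, -54.4, 12.9]
ee_rot: [2.297, 2.141, 0.005]
wrist_force: [1.5, 0.6, 1.3]
finger_gap: 31.3
gripper_force: 79.6
time_s: 81.3
tool_pos: [513.6, -228.7, 62.6]
ee_rot: [0.259, -3.126, -0.006]
wrist_force: [0.5, 0.6, -0.5]
finger_gap: 30.9
gripper_force: 79.8
 xyz [0.1, -0.02, -3.76] w [-0.003, -0.005, 0.006] tcp [515.0, -229.0, 25.0]
[([343.0, 202.0], 240), ([333.0, 203.0], 172), ([329.0, 203.0], 173), ([324.0, 203.0], 253)]
```

```bash
python3 -m inch '[{"hand":0.3,"x":0.1,"y":0,"z":-2,"wx":0,"wy":0,"wz":0},{"hand":0.3,"x":0.1,"y":0,"z":-3,"wx":0,"wy":0,"wz":0},{"hand":0.3,"x":0.1,"y":0,"z":-3.6,"wx":0,"wy":0,"wz":0},{"hand":0.3,"x":0.1,"y":0,"z":-3.7,"wx":0,"wy":0,"wz":0},{"hand":0.3,"x":0.1,"y":0,"z":-3.7,"wx":0,"wy":0,"wz":0},{"hand":0.3,"x":0.1,"y":0,"z":-3.7,"wx":0,"wy":0,"wz":0}]'
for i in 1 2; do python3 -m inch '[{"hand":0.3,"x":0,"y":0,"z":-0.06,"wx":0,"wy":0,"wz":0},{"hand":0.3,"x":0,"y":0,"z":-0.06,"wx":0,"wy":0,"wz":0}]' | egrep 'tool_pos|wrist_force'; done
python3 - <<'E'
from h import *
d(tcp(stop[2]-U*33,PB,FP))
E
```

```text
time_s: 82.1
tool_pos: [516.3, -229.5, 27.5]
ee_rot: [0.262, -3.129, -0.001]
wrist_force: [-0.5, -0.5, -0.8]
finger_gap: 31.3
gripper_force: 79.8
tool_pos: [516.0, -229.3, 26.5]
wrist_force: [1.1, 0.3, -1.6]
tool_pos: [515.9, -229.2, 25.7]
wrist_force: [0.1, -0.1, -0.6]
 xyz [5.19, 0.95, -0.27] w [-0.001, -0.002, 0.004] tcp [568.0, -220.0, 23.0]
```

```bash
python3 -m inch '[{"hand":0.3,"x":0,"y":0,"z":-0.08,"wx":0,"wy":0,"wz":0},{"hand":0.3,"x":0,"y":0.03,"z":-0.08,"wx":0,"wy":0,"wz":0},{"hand":0.3,"x":0.5,"y":0.1,"z":-0.08,"wx":0,"wy":0,"wz":0},{"hand":0.3,"x":1,"y":0.19,"z":-0.08,"wx":0,"wy":0,"wz":0},{"hand":0.3,"x":1.5,"y":0.28,"z":-0.08,"wx":0,"wy":0,"wz":0},{"hand":0.3,"x":2,"y":0.37,"z":-0.08,"wx":0,"wy":0,"wz":0},{"hand":0.3,"x":2.5,"y":0.46,"z":-0.08,"wx":0,"wy":0,"wz":0}]'
python3 -m inch '[{"hand":0.3,"x":0.5,"y":0.09,"z":0,"wx":0,"wy":0,"wz":0},{"hand":0.3,"x":1,"y":0.18,"z":0,"wx":0,"wy":0,"wz":0},{"hand":0.3,"x":1.5,"y":0.27,"z":0,"wx":0,"wy":0,"wz":0},{"hand":0.3,"x":2,"y":0.36,"z":0,"wx":0,"wy":0,"wz":0},{"hand":0.3,"x":2.5,"y":0.45,"z":0,"wx":0,"wy":0,"wz":0},{"hand":0.3,"x":2.7,"y":0.48,"z":0,"wx":0,"wy":0,"wz":0},{"hand":0.3,"x":2.7,"y":0.48,"z":0,"wx":0,"wy":0,"wz":0}]'
for i in 1 2 3; do python3 -m inch '[{"hand":0.3,"x":0.15,"y":0.03,"z":0,"wx":0,"wy":0,"wz":0},{"hand":0.3,"x":0.15,"y":0.03,"z":0,"wx":0,"wy":0,"wz":0}]' | egrep 'tool_pos|wrist_force'; done
```

```text
time_s: 83.48
tool_pos: [541.3, -224.6, 25.0]
ee_rot: [0.262, -3.129, -0.002]
wrist_force: [-1.2, 0.2, -1.2]
finger_gap: 30.9
gripper_force: 79.8
time_s: 84.35
tool_pos: [568.0, -219.8, 25.0]
ee_rot: [0.262, -3.129, -0.002]
wrist_force: [-0.5, 1.1, -0.4]
finger_gap: 30.8
gripper_force: 79.8
tool_pos: [568.7, -219.7, 24.9]
wrist_force: [-3.8, -1.3, 0.6]
tool_pos: [568.7, -219.7, 24.8]
wrist_force: [-9.7, -1.9, 5.2]
tool_pos: [568.8, -219.7, 24.8]
wrist_force: [-15.6, -3.2, 9.2]
```

```bash
python3 -m inch '[{"hand":0.3,"x":-0.3,"y":0,"z":0,"wx":0,"wy":0,"wz":0},{"hand":0.5,"x":-0.4,"y":0,"z":0.1,"wx":0,"wy":0,"wz":0},{"hand":0.5,"x":-0.4,"y":0,"z":0.1,"wx":0,"wy":0,"wz":0},{"hand":0.5,"x":-0.4,"y":0,"z":0.1,"wx":0,"wy":0,"wz":0},{"hand":0.5,"x":-0.4,"y":0,"z":4,"wx":0,"wy":0,"wz":0},{"hand":0.3,"x":1,"y":1,"z":9,"wx":0,"wy":0,"wz":0},{"hand":0,"x":3,"y":2,"z":13,"wx":0,"wy":0,"wz":0},{"hand":0,"x":4.5,"y":2,"z":13,"wx":0,"wy":0,"wz":0},{"hand":0,"x":4.5,"y":2,"z":13,"wx":0,"wy":0,"wz":0},{"hand":0,"x":4.5,"y":2,"z":13,"wx":0,"wy":0,"wz":0}]' 40
python3 - <<'E'
from h import *
w=camera("wrist");save(w,"z1");bay(w)
g=w["color"].astype(int);q=proj(w,[643,-174.8,41]);print("key px",np.round(q))
m=((g.min(2)>150)&(g.max(2)-g.min(2)<40)).astype(np.uint8)
n,l,s,ce=cv2.connectedComponentsWithStats(m)
for i in range(1,n):
    if s[i][4]>60 and np.hypot(*(ce[i]-q))<40: print(s[i],plane(w,*ce[i],41).round(1))
p,r=cur();print(p.round(1))
E
```

```text
time_s: 86.35
tool_pos: [616.4, -198.6, 153.8]
ee_rot: [0.261, -3.127, -0.004]
wrist_force: [-0.7, -0.2, 0.0]
finger_gap: 0.1
gripper_force: 0.0
bay label: min/max x -63.1 -14.5 y -74.7 -47.8 yaw off 1.4
bay label: min/max x -61.5 -15.6 y 49.3 76.4 yaw off -181.0
key px [344. 279.]
[316 242  28   5 116] [ 617.4 -190.8   41. ]
[333 271  21  17 233] [ 644. -176.   41.]
[354 284  47   4 145] [ 644.1 -148.3   41. ]
[ 616.3 -198.7  153.7]
```

```bash
python3 -m inch '[{"hand":0,"x":1.5,"y":1.3,"z":-2,"wx":0,"wy":0,"wz":0},{"hand":0,"x":2.7,"y":2.3,"z":-5,"wx":0,"wy":0,"wz":0},{"hand":0,"x":2.7,"y":2.3,"z":-5,"wx":0,"wy":0,"wz":0},{"hand":0,"x":2.7,"y":2.3,"z":-5,"wx":0,"wy":0,"wz":0}]'
python3 - <<'E'
from h import *
w=camera("wrist");save(w,"z2");bay(w);g=cv2.cvtColor(w["color"],cv2.COLOR_RGB2GRAY)
f=lambda b,s,t:int(cv2.getRectSubPix(g,(3,3),tuple(map(float,proj(w,stop[b]+PB@np.array([s,t,10])))))[0].mean())
for b in (1,2,3): print(b,[(s,f(b,s,0)) for s in range(-76,-2,2)])
E
```

```text
time_s: 86.9
tool_pos: [644.2, -176.5, 105.6]
ee_rot: [0.261, -3.129, -0.002]
wrist_force: [0.9, 1.0, 0.9]
finger_gap: -0.2
gripper_force: 0.0
bay label: min/max x -40.0 -16.3 y 65.9 75.9 yaw off -181.4
bay label: min/max x -63.2 -13.6 y -75.0 -48.1 yaw off 1.3
bay label: min/max x -60.5 -16.5 y -13.1 13.6 yaw off 0.1
bay label: min/max x -65.1 -43.3 y 48.0 75.3 yaw off 90.2
1 [(-76, 57), (-74, 57), (-72, 57), (-70, 57), (-68, 38), (-66, 168), (-64, 211), (-62, 210), (-60, 243), (-58, 239), (-56, 236), (-54, 236), (-52, 236), (-50, 236), (-48, 235), (-46, 236), (-44, 235), (-42, 194), (-40, 188), (-38, 162), (-36, 160), (-34, 160), (-32, 160), (-30, 160), (-28, 160), (-26, 160), (-24, 160), (-22, 160), (-20, 160), (-18, 160), (-16, 111), (-14, 73), (-12, 73), (-10, 73), (-8, 73), (-6, 72), (-4, 72)]
2 [(-76, 35), (-74, 35), (-72, 35), (-70, 36), (-68, 35), (-66, 107), (-64, 128), (-62, 127), (-60, 213), (-58, 237), (-56, 237), (-54, 237), (-52, 237), (-50, 237), (-48, 237), (-46, 236), (-44, 236), (-42, 236), (-40, 237), (-38, 236), (-36, 236), (-34, 236), (-32, 235), (-30, 235), (-28, 235), (-26, 235), (-24, 235), (-22, 235), (-20, 235), (-18, 235), (-16, 172), (-14, 121), (-12, 122), (-10, 122), (-8, 120), (-6, 121), (-4, 120)]
3 [(-76, 41), (-74, 41), (-72, 42), (-70, 41), (-68, 30), (-66, 134), (-64, 118), (-62, 118), (-60, 208), (-58, 230), (-56, 230), (-54, 230), (-52, 230), (-50, 230), (-48, 231), (-46, 230), (-44, 230), (-42, 230), (-40, 230), (-38, 230), (-36, 230), (-34, 230), (-32, 230), (-30, 230), (-28, 230), (-26, 231), (-24, 230), (-22, 253), (-20, 253), (-18, 253), (-16, 231), (-14, 195), (-12, 196), (-10, 195), (-8, 196), (-6, 195), (-4, 194)]
```

All three tails stand 66-67 mm before the console, so every pack is home. Now the start key.

```bash
python3 -m inch '[{"hand":0,"x":-0.05,"y":0.1,"z":-3,"wx":0,"wy":0,"wz":0},{"hand":0,"x":-0.05,"y":0.1,"z":-5.5,"wx":0,"wy":0,"wz":0},{"hand":0,"x":-0.05,"y":0.1,"z":-6.2,"wx":0,"wy":0,"wz":0},{"hand":0,"x":-0.05,"y":0.1,"z":-6.5,"wx":0,"wy":0,"wz":0},{"hand":0,"x":-0.05,"y":0.1,"z":-6.7,"wx":0,"wy":0,"wz":0},{"hand":0,"x":-0.05,"y":0.1,"z":-6.7,"wx":0,"wy":0,"wz":0},{"hand":0,"x":-0.05,"y":0.1,"z":-6.7,"wx":0,"wy":0,"wz":0}]'
for i in 1 2 3; do python3 -m inch '[{"hand":0,"x":0,"y":0,"z":-0.1,"wx":0,"wy":0,"wz":0},{"hand":0,"x":0,"y":0,"z":-0.1,"wx":0,"wy":0,"wz":0}]' | egrep 'tool_pos|wrist_force'; done
```

```text
time_s: 87.82
tool_pos: [644.7, -175.6, 39.2]
ee_rot: [0.262, -3.131, 0.0]
wrist_force: [-0.5, -1.9, 1.7]
finger_gap: -0.3
gripper_force: 1.4
tool_pos: [644.7, -175.6, 37.7]
wrist_force: [0.1, -2.9, 4.0]
tool_pos: [644.7, -175.6, 37.0]
wrist_force: [-0.0, -2.5, 6.5]
tool_pos: [644.7, -175.6, 36.9]
wrist_force: [-3.0, -1.8, 12.3]
```

```bash
python3 -m inch '[{"hand":0,"x":0,"y":0,"z":1,"wx":0,"wy":0,"wz":0},{"hand":0,"x":0,"y":0,"z":4,"wx":0,"wy":0,"wz":0},{"hand":0,"x":0,"y":0,"z":9,"wx":0,"wy":0,"wz":0},{"hand":0,"x":-6,"y":3,"z":13,"wx":0,"wy":0,"wz":0},{"hand":0,"x":-12,"y":8,"z":16,"wx":0,"wy":0,"wz":0},{"hand":0,"x":-16,"y":12,"z":18,"wx":0,"wy":0,"wz":0},{"hand":0,"x":-16,"y":12,"z":18,"wx":0,"wy":0,"wz":0},{"hand":0,"x":-16,"y":12,"z":18,"wx":0,"wy":0,"wz":0},{"hand":0,"x":-16,"y":12,"z":18,"wx":0,"wy":0,"wz":0}]'
python3 - <<'E'
from h import *
c=camera("side");save(c,"end");g=cv2.cvtColor(c["color"],cv2.COLOR_RGB2GRAY)
f=lambda P:int(cv2.getRectSubPix(g,(3,3),tuple(map(float,proj(c,P))))[0].mean())
for b in (1,2,3): print(b,[(s,f(stop[b]+PB@np.array([s,0,10]))) for s in range(-76,-2,5)])
c0=cv2.imread("pics/side0.png")[:,:,::-1]
for n,P in (("fin",Q[2]),("chg",np.array([439.5,177.4,24]))): print(n,[(s,f(P+PF@np.array([s,0,10]))) for s in range(-40,30,5)])
df=np.abs(c["color"].astype(int)-c0).max(2)>40;n,l,s,ce=cv2.connectedComponentsWithStats(df.astype(np.uint8));print([s[i].tolist() for i in range(1,n) if s[i][4]>150])
E
```

```text
time_s: 89.7
tool_pos: [483.8, -54.9, 214.2]
ee_rot: [0.262, -3.128, -0.003]
wrist_force: [0.0, 0.2, 0.3]
finger_gap: -0.1
gripper_force: 0.0
1 [(-76, 189), (-71, 186), (-66, 173), (-61, 212), (-56, 251), (-51, 255), (-46, 255), (-41, 255), (-36, 255), (-31, 255), (-26, 255), (-21, 255), (-16, 232), (-11, 192), (-6, 188)]
2 [(-76, 187), (-71, 183), (-66, 176), (-61, 210), (-56, 253), (-51, 255), (-46, 255), (-41, 255), (-36, 255), (-31, 255), (-26, 255), (-21, 255), (-16, 234), (-11, 194), (-6, 188)]
3 [(-76, 181), (-71, 179), (-66, 171), (-61, 212), (-56, 250), (-51, 255), (-46, 255), (-41, 255), (-36, 255), (-31, 255), (-26, 255), (-21, 255), (-16, 231), (-11, 192), (-6, 189)]
fin [(-40, 50), (-35, 56), (-30, 179), (-25, 248), (-20, 255), (-15, 255), (-10, 255), (-5, 255), (0, 255), (5, 255), (10, 255), (15, 253), (20, 137), (25, 65)]
chg [(-40, 57), (-35, 44), (-30, 164), (-25, 242), (-20, 255), (-15, 255), (-10, 255), (-5, 255), (0, 255), (5, 255), (10, 255), (15, 255), (20, 151), (25, 65)]
[[325, 0, 44, 17, 549], [478, 0, 162, 199, 17565], [479, 4, 35, 86, 1659], [332, 30, 13, 20, 165], [338, 61, 49, 117, 3147], [304, 201, 28, 13, 283], [305, 228, 30, 16, 382], [386, 235, 22, 12, 157], [368, 245, 65, 40, 790], [520, 253, 76, 30, 1734], [478, 299, 24, 31, 154], [538, 300, 35, 22, 236], [582, 312, 58, 32, 791], [254, 318, 29, 25, 463], [290, 322, 28, 25, 504], [329, 329, 22, 23, 370], [598, 338, 42, 36, 1166]]
```

All three bays and the finished pack check out from the side camera, so I'm handing the job in.

```bash
python3 -c "
from cell import *;print(job_done())"
```

```text
the job is handed in; nothing more can be done
None
```

I handed the job in at about 90 s: all three spent packs are home in the charger, terminals down, the finished pack is stowed label up in pocket 2, and the start key was pressed and let go; `job_done()` returned no verdict.

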